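Sort sealed bead jars by weight and send the full ones to the hatch

ROBOT

A 6-joint arm with a two-finger parallel gripper is mounted at the origin on the work surface. World frame = base frame: x ahead of the robot, y to its left, z up, the work surface at z = 0. Lengths are in m, angles in rad, forces in N, time in s.
With the tool pointing down it reaches from about 0.4 to 0.825 m from the base axis. Payload 7 kg.
Tool frame: the origin (TCP) lies midway between the tips of the shut fingers; the grasp point (between the pads) lies 19 mm behind it; y points along the fingers, z is the direction in which the jaws open and shut, and the axes are right-handed (so a half turn about y gives the same grasp; the last joint's range is limited). The gripper opens to 88 mm and grips with 3 to 60 N. Pads are 19 mm wide; open, the fingers measure 130 mm over their backs; the gripper's body (78 mm by 193 mm) begins 47 mm behind the grasp point.
Start: joints at [-0.841, 0.359, 0.012, 0, -1.224, -0.288], TCP at [0.289, -0.61, 0.227] pointing down, gripper open.
Joint ranges: [-3.07, 3.07], [-1.43, 2.12], [-1.02, 1.25], [-3.03, 1.67], [-3.05, -0], [-3.03, 3.03]. Speed limits (rad/s): [2.39, 2.39, 3.01, 3.14, 3.14, 3.14].

INTERFACE

Orientations are given as [roll, pitch, yaw] about the fixed x, y, z axes, in that order (R = Rz(yaw) Ry(pitch) Rx(roll)).
In Python, from station import arm gives the robot as it stands.
- The arm moves only by the tool move_arm, never from a script. Its argument "deltas" is a list of rows, each an object with "dp": the shift along the tool's x, y, z in mm, a list of three; "rotation": the turn, a rotation vector about the tool's x, y, z in degrees, a list of three. A call has 1 to 5 rows; each row shifts and turns the pose as measured when the row begins, along the tool's axes as they then stand; what a row does not reach is not made up. A row lasts 1/12 s, in which the tool goes at most 41.7 mm and 7.16 degrees, less where a joint would pass 70% of its speed; a pose out of reach is approached as far as the arm can. A call is refused whole if a number of a shift passes 41.7 or a number of a turn 7.16, either way. A call with a gripper value outside its range is refused whole. "jaw" is the closure in counts, from 0 (fully open) to 255 (shut), set as the call begins (left out, the last holds). The fingers move at their own pace and stop on an object; "squeeze" is the grip in N (left out, the last holds). Time passes only in rows, so rows that do not move let the fingers close. It gives the time, the measured TCP pose, the force and the opening at its end, in the units of the state.
- arm.get_state(): the state, without advancing time (a new reading comes with each control period).
- arm.grab_frame(name): name is "scene" or "top"; returns a dict with "pixels" (480x640x3 uint8, red, green, blue), "z_map" (480x640 float32, m along the optical axis (not along the pixel's ray), 0 where there is no reading), "fx", "fy", "cx", "cy" (pixels), "k1" (the pictures are not rectified: a ray, as slopes to the right and down, at radius r is drawn at 1 + k1 r^2 times it, then the intrinsics apply), "cam_to_world" (4x4, takes a point from camera to world coordinates). Camera axes: x right, y down, z forward; pixel columns grow to the right and rows downward; lengths in m; the calibration is good to about 2 mm. A picture is of the moment at which its call begins.
- arm.job_done(): hands the job in, once; it reports no verdict.
The state is a dict: "t": time; "q": joint angles; "qd": joint speeds; "joint_efforts": joint torques, N m; "eef_pos": TCP position; "ee_rot": TCP orientation; "force": force on the tool from outside, world axes, zero at the start; "moment": the same for the moment, N m; "width": finger opening in m.
Only numpy, scipy, OpenCV 4.12 (cv2) and the standard library are available. Lean on these libraries where they do the work, as an engineer would, in place of code of your own. Each camera call takes 0.05 s, during which the arm holds its last target.

TASK

Lift the white air counter out of the steel pan by its handle and stand it upright on the blue mat, then feel by weight which of the identical sealed jars are full and which are empty, and stand every full jar upright in the steel pan and every empty one upright in the black tray. When all the jars are sorted, push the loaded pan away along its slide until it is fully home against its stop. Leave the dishes, the spray bottle and the notepad where they are.

Things in the scene. Friction and masses are not known exactly. Their poses are not given: they have to be found in the camera images.
- pan (a joint): Travel of the stainless steel pan on its transfer slide, in m: 0 is fully drawn out towards the robot, it grows as the pan is pushed away, and the end stop is at 0.090. The slide has about 4 N of friction and stays where it is left.
- pan_floor (a point): Centre of the inner floor, 15 mm above the table, of the sliding stainless steel pan: open, 210 (x) by 230 (y) by 46 mm outside, walls and floor 4 mm, a thin flange 7 mm out round the rim, 42 mm above this point. It slides along +x, away from the robot, on low rails to a blue end stop; push its near wall (outer face at x = -105 mm) from outside with closed fingers.
- tray: Black plastic tray, fixed to the table, an open box outside 210 mm (x) by 230 mm (y) by 40 mm high, walls and floor 4 mm; origin at the centre of its underside on the table.
- mat: Blue flat parking mat, 110 mm (x) by 240 mm (y) by 3 mm thick, fixed; origin at the centre of its underside on the table.
- counter: White hand-held air counter, 600 g: a body 70 mm (x) by 160 mm (y) by 55 mm high with a carrying handle on top, a level bar along y, 110 mm long, 18 mm wide (x) and 16 mm thick, its centre 105 mm above the origin, 42 mm free below it; origin at the centre of its underside, z up. It starts standing in the pan.
- jar_a: A sealed opaque jar, white with an orange lid: a plain upright cylinder 50 mm in diameter and 50 mm high; origin at the centre of its underside, z up. All jars look the same. Some are full of steel beads and weigh about 400 g, the others are empty and weigh about 80 g (each within 12 %); only the weight tells which. It may be absent.
- jar_b: A sealed opaque jar, white with an orange lid: a plain upright cylinder 50 mm in diameter and 50 mm high; origin at the centre of its underside, z up. All jars look the same. Some are full of steel beads and weigh about 400 g, the others are empty and weigh about 80 g (each within 12 %); only the weight tells which. It may be absent.
- jar_c: A sealed opaque jar, white with an orange lid: a plain upright cylinder 50 mm in diameter and 50 mm high; origin at the centre of its underside, z up. All jars look the same. Some are full of steel beads and weigh about 400 g, the others are empty and weigh about 80 g (each within 12 %); only the weight tells which. It may be absent.
- jar_d: A sealed opaque jar, white with an orange lid: a plain upright cylinder 50 mm in diameter and 50 mm high; origin at the centre of its underside, z up. All jars look the same. Some are full of steel beads and weigh about 400 g, the others are empty and weigh about 80 g (each within 12 %); only the weight tells which. It may be absent.
- jar_e: A sealed opaque jar, white with an orange lid: a plain upright cylinder 50 mm in diameter and 50 mm high; origin at the centre of its underside, z up. All jars look the same. Some are full of steel beads and weigh about 400 g, the others are empty and weigh about 80 g (each within 12 %); only the weight tells which. It may be absent.
- jar_f: A sealed opaque jar, white with an orange lid: a plain upright cylinder 50 mm in diameter and 50 mm high; origin at the centre of its underside, z up. All jars look the same. Some are full of steel beads and weigh about 400 g, the others are empty and weigh about 80 g (each within 12 %); only the weight tells which. It may be absent.
- dishes_near: Stack of two clear, pinkish culture dishes, 60 mm in diameter, 30 mm high; origin at the centre of its underside. A bystander, to be left alone.
- spray: White spray bottle, 72 mm in diameter, 190 mm high; origin at the centre of its underside. A bystander, to be left alone.
- notepad: White notepad, 100 by 140 by 12 mm; origin at the centre of its underside. A bystander, to be left alone.

How it is judged:
On the way, in this order (a step that is already met when the one before it is completed fails the run):
1. the air counter stands upright on the blue mat, released (x of counter in the frame of mat between -0.045 and 0.045 m and y of counter in the frame of mat between -0.09 and 0.09 m and z of counter in the frame of mat below 0.012 m and angle between counter's own z axis and vertical below 0.15 rad and linear speed of counter below 0.03 m/s and contact force between the fingers and counter below 0.3 N), for 0.2 s.
2. every full jar stands in the steel pan and every empty jar in the black tray, released (((x of jar_a in the frame of pan_floor between -0.1 and 0.1 m and y of jar_a in the frame of pan_floor between -0.11 and 0.11 m and z of jar_a in the frame of pan_floor below 0.025 m and contact force between jar_a and anything else above 2.2 N) or (x of jar_a in the frame of tray between -0.1 and 0.1 m and y of jar_a in the frame of tray between -0.11 and 0.11 m and z of jar_a in the frame of tray below 0.025 m and contact force between jar_a and anything else below 2.2 N)) and ((x of jar_b in the frame of pan_floor between -0.1 and 0.1 m and y of jar_b in the frame of pan_floor between -0.11 and 0.11 m and z of jar_b in the frame of pan_floor below 0.025 m and contact force between jar_b and anything else above 2.2 N) or (x of jar_b in the frame of tray between -0.1 and 0.1 m and y of jar_b in the frame of tray between -0.11 and 0.11 m and z of jar_b in the frame of tray below 0.025 m and contact force between jar_b and anything else below 2.2 N)) and ((x of jar_c in the frame of pan_floor between -0.1 and 0.1 m and y of jar_c in the frame of pan_floor between -0.11 and 0.11 m and z of jar_c in the frame of pan_floor below 0.025 m and contact force between jar_c and anything else above 2.2 N) or (x of jar_c in the frame of tray between -0.1 and 0.1 m and y of jar_c in the frame of tray between -0.11 and 0.11 m and z of jar_c in the frame of tray below 0.025 m and contact force between jar_c and anything else below 2.2 N)) and ((x of jar_d in the frame of pan_floor between -0.1 and 0.1 m and y of jar_d in the frame of pan_floor between -0.11 and 0.11 m and z of jar_d in the frame of pan_floor below 0.025 m and contact force between jar_d and anything else above 2.2 N) or (x of jar_d in the frame of tray between -0.1 and 0.1 m and y of jar_d in the frame of tray between -0.11 and 0.11 m and z of jar_d in the frame of tray below 0.025 m and contact force between jar_d and anything else below 2.2 N)) and ((x of jar_e in the frame of pan_floor between -0.1 and 0.1 m and y of jar_e in the frame of pan_floor between -0.11 and 0.11 m and z of jar_e in the frame of pan_floor below 0.025 m and contact force between jar_e and anything else above 2.2 N) or (x of jar_e in the frame of tray between -0.1 and 0.1 m and y of jar_e in the frame of tray between -0.11 and 0.11 m and z of jar_e in the frame of tray below 0.025 m and contact force between jar_e and anything else below 2.2 N)) and ((x of jar_f in the frame of pan_floor between -0.1 and 0.1 m and y of jar_f in the frame of pan_floor between -0.11 and 0.11 m and z of jar_f in the frame of pan_floor below 0.025 m and contact force between jar_f and anything else above 2.2 N) or (x of jar_f in the frame of tray between -0.1 and 0.1 m and y of jar_f in the frame of tray between -0.11 and 0.11 m and z of jar_f in the frame of tray below 0.025 m and contact force between jar_f and anything else below 2.2 N)) and angle between each of jar_a, jar_b, jar_c, jar_d, jar_e, jar_f's own z axis and vertical below 0.2 rad and linear speed of each of jar_a, jar_b, jar_c, jar_d, jar_e, jar_f below 0.03 m/s and contact force between the fingers and jar_a below 0.3 N and contact force between the fingers and jar_b below 0.3 N and contact force between the fingers and jar_c below 0.3 N and contact force between the fingers and jar_d below 0.3 N and contact force between the fingers and jar_e below 0.3 N and contact force between the fingers and jar_f below 0.3 N), for 0.2 s.
3. the pan is pushed home against its stop (value of joint pan above 0.085 m), for 0.2 s.
At the end, for the whole second after the job is handed in: Counter upright on the mat, its centre 10 mm or more inside the edge; full jars (pressing over 2.2 N on their support) upright within 0.2 rad on the pan's floor, empty ones on the tray's floor, all released and at rest; pan within 5 mm of its end stop (all of step 1 and all of step 2 and value of joint pan above 0.085 m); the robot touches nothing.
It fails at once if the air counter is tipped over (angle between counter's own z axis and vertical above 0.8 rad).
It fails at once if bystander dishes_near is moved more than 5 cm (distance of dishes_near from where it was at the start of the episode above 0.05 m).
It fails at once if bystander spray is moved more than 5 cm (distance of spray from where it was at the start of the episode above 0.05 m).
It fails at once if bystander notepad is moved more than 5 cm (distance of notepad from where it was at the start of the episode above 0.05 m).
Of jar_a, jar_b, jar_c, jar_d, jar_e, jar_f only 4 to 6 are there at a start; the rules pass over those that are not, and their reading is None.
At some moment in a run one of jar_a, jar_b, jar_c, jar_d, jar_e, jar_f may be knocked a few centimetres aside while the robot is not near it.
It also fails if it takes over 210 s, if anything falls off the work surface, if the arm or the gripper's body presses on something with over 40 N, if the wrist force passes 120 N, or if a joint passes its speed limit or range.

## Working session

There is one attempt and no reset: what is moved stays moved. The work goes in short steps, Python scripts to look and compute and a tool call to move; the robot and the scene stay as the last step left them, time stands still between calls to the robot, and variables do not carry over. Pictures are saved under pics/ and viewed, and the job is handed in when it is done.

Besides the shell and the picture viewer there is one more tool, called after ">>>" by a JSON object that holds its "api" and its "payload". move_arm: Moves the arm, as the interface text tells. Its arguments: {"type":"object","properties":{"deltas":{"type":"array","items":{"type":"object","properties":{"dp":{"type":"array","items":{"type":"number"}},"rotation":{"type":"array","items":{"type":"number"}}}}},"jaw":{"type":"number"},"squeeze":{"type":"number"}},"required":["deltas"]}

```bash
ls; mkdir -p pics; cat > h.py <<'E'
import numpy as np, cv2
from station import arm
def save(n):
    f=arm.grab_frame(n); return f
def undist(f,uv):
    uv=np.atleast_2d(np.array(uv,float))
    xd=(uv[:,0]-f['cx'])/f['fx']; yd=(uv[:,1]-f['cy'])/f['fy']
    x,y=xd.copy(),yd.copy()
    for _ in range(30):
        s=1+f['k1']*(x*x+y*y); x,y=xd/s,yd/s
    return np.c_[x,y,np.ones_like(x)]
def plane(f,uv,z):
    d=undist(f,uv); T=np.array(f['cam_to_world']); o=T[:3,3]; w=d@T[:3,:3].T
    return o+w*((z-o[2])/w[:,2])[:,None]
def cloud(f):
    v,u=np.mgrid[0:480,0:640]
    d=undist(f,np.c_[u.ravel(),v.ravel()])*f['z_map'].reshape(-1,1); T=np.array(f['cam_to_world'])
    return (d@T[:3,:3].T+T[:3,3]).reshape(480,640,3)
def st():
    s=arm.get_state()
    for k in ['t','q','eef_pos','ee_rot','force','moment','width']: print(k,np.round(s[k],4))
    return s
E
python3 - <<'E'
from h import *
st()
for n in ['scene','top']:
    f=arm.grab_frame(n); cv2.imwrite(f'pics/{n}0.png',f['pixels'][:,:,::-1]); print(n,f['fx'],f['cx'],f['cy'],f['k1'],np.round(f['cam_to_world'],3).tolist())
    np.save(f'{n}0.npy',cloud(f))
E
```

```text
pics
t 0.0
q [-8.4090e-01  3.5930e-01  1.1000e-02 -4.0000e-04 -1.2241e+00 -2.8810e-01]
eef_pos [ 0.2884 -0.6097  0.2256]
ee_rot [-1.5692e+00  1.0000e-04  4.4170e-01]
force [-0.0418 -0.6629  0.2876]
moment [-0.0063  0.023   0.03  ]
width 0.0876
scene 438.7124235975558 315.8015806100567 234.15748736696602 -0.007404051079792249 [[-0.768, 0.357, -0.532, 1.281], [0.64, 0.396, -0.659, 0.899], [-0.024, -0.846, -0.532, 0.735], [0.0, 0.0, 0.0, 1.0]]
top 488.83182643580426 316.2993397481626 234.370388151761 -0.09325920995590786 [[-0.011, -0.987, 0.157, 0.378], [-1.0, 0.014, 0.016, 0.042], [-0.018, -0.157, -0.987, 1.309], [0.0, 0.0, 0.0, 1.0]]
```

View pics/scene0.png

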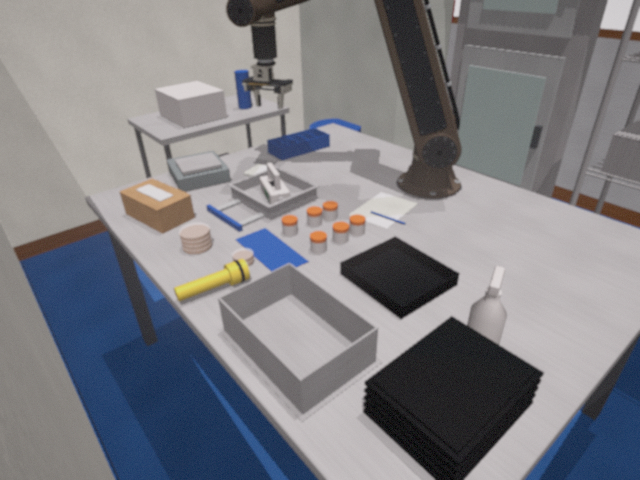

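View pics/top0.png

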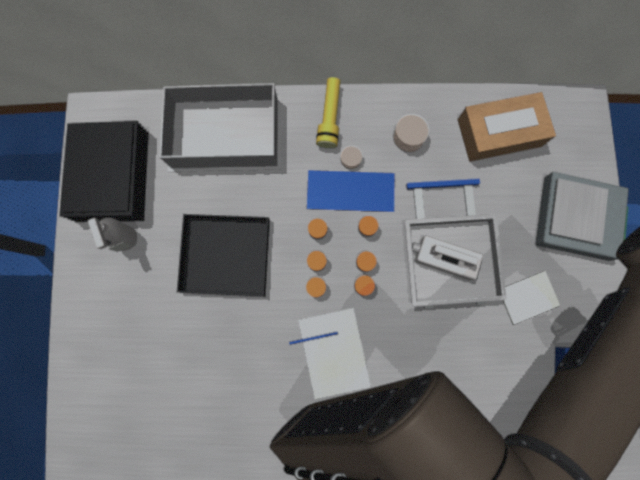

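Six jars stand around (318–368, 227–287) in the top view. The counter is in the pan at (448,258), the tray at (224,256), the mat at (351,191) and the notepad at (335,353). Next I'll measure them.

```bash
python3 - <<'E'
from h import *
f=arm.grab_frame('top'); im=f['pixels'][:,:,::-1].copy(); hsv=cv2.cvtColor(im,cv2.COLOR_BGR2HSV)
P=cloud(f)
def blobs(m,z,mn=60):
    cs,_=cv2.findContours(m.astype(np.uint8),cv2.RETR_EXTERNAL,cv2.CHAIN_APPROX_NONE)
    for c in cs:
        if cv2.contourArea(c)<mn: continue
        W=plane(f,c[:,0,:],z)[:,:2].astype(np.float32)
        r=cv2.minAreaRect(W*1000); print(c[:,0].mean(0).round(),'ctr',np.round(r[0],1),'size',np.round(r[1],1),'ang',round(r[2],1))
H,S,V=cv2.split(hsv)
reg=np.zeros((480,640),bool); reg[200:310,290:400]=1
print('jars');blobs((H<16)&(S>150)&reg,0.05)
print('mat');reg[:]=0;reg[160:220,290:400]=1;blobs((H>100)&(H<125)&(S>150)&reg,0.003)
print('stop');reg[:]=0;reg[170:200,398:490]=1;blobs((H>100)&(H<125)&(S>120)&reg,0.01)
print('tray');reg[:]=0;reg[200:310,165:285]=1;blobs((V<75)&reg,0.04,500)
# handle by height
z=P[:,:,2]; 
m=(z>0.10)&(z<0.16); reg[:]=0;reg[200:310,400:510]=1; print('handle',np.median(z[m&reg]));blobs(m&reg,0.113,20)
m=(z>0.049)&(z<0.068); print('rim');blobs(m&reg,0.057,20)
for r in range(225,300,6): print(r,' '.join('%3d'%(1000*z[r,c]) for c in range(400,510,5)))
cv2.imwrite('pics/pan0.png',cv2.resize(im[195:320,380:520],None,fx=5,fy=4.5,interpolation=cv2.INTER_CUBIC))
E
```

```text
jars
[316. 287.] ctr [441.8  64.8] size [41.1 41. ] ang 89.3
[364. 285.] ctr [444.1 -59.7] size [43.3 43.8] ang 43.9
[366. 261.] ctr [507.1 -65.2] size [41.4 41.7] ang 88.7
[316. 261.] ctr [509.9  63.5] size [44.4 40.9] ang 17.8
[317. 228.] ctr [595.4  60.5] size [41.8 42.4] ang 89.2
[368. 226.] ctr [600.2 -72.8] size [42.6 43.3] ang 44.1
mat
[350. 191.] ctr [706.8 -31.9] size [233.  105.3] ang 87.4
stop
[443. 183.] ctr [ 721.4 -285.4] size [ 15.  198.4] ang 2.9
tray
[224. 255.] ctr [529.8 307.4] size [233.4 208.5] ang 87.0
handle 0.12612194196832727
[454. 255.] ctr [ 512.2 -279.8] size [114.5  22.9] ang 70.1
rim
[455. 260.] ctr [ 508.  -294.3] size [224.3 245.7] ang 3.0
225   0  12  29  26  15  14  12  15  13   9  14  15  14  10  13  15  13  13  28  55   0   0
231   3  -2  10  19  11  12  11  19  10  11  15  10  13  13  15  14  10  14  18  53  -2  -2
237   0   0  16  16  17  71  66  12  14  11  10  11  18  13  17  12  13  14  17  58   0   6
243  -6   3  56  48  39  68  68  68  69  71  12  10  17  12  15  12  15   8  14  51   0   4
249   1  -2  55  56  70  69  69 129 124 125 129  66  70  67  13  16  22  12  16  50  58   0
255   1  -1  53  17  68  68  67  78  65 117 126 125 125 128  63  69  69  15  15  48  49   0
261  -5   0  56  40  67  66  69  68  73  76  69  66  70 127 127 131  70  15   8  38 1308   2
267   0  -1  57   9  10  15  26  60  69  66  68  66  70  69  76  71  14  16  15  35  52   0
273   1  -3  53  11  13  13  12  12  14  15  41  61  67  65  64  67  18  17  12  31  57   0
279   2  -1  57  12  16  14  15  15  14  17  19  14  14  11  43  13  13  13  16  22  55   2
285  -3   1  59  16  13  11  12  15  16  16  12  18  16  13  15  23  14  15  11  19  49  -5
291  -6   1  13  15   9  15  13  12  21  15  12  12  16  16  15  16  15  16  16  11  45  56
297  -5   0   0  55  15  18  19  14  16  12  14  16  15  12  14  55  55  53  54  53  56  56
```

View pics/pan0.png

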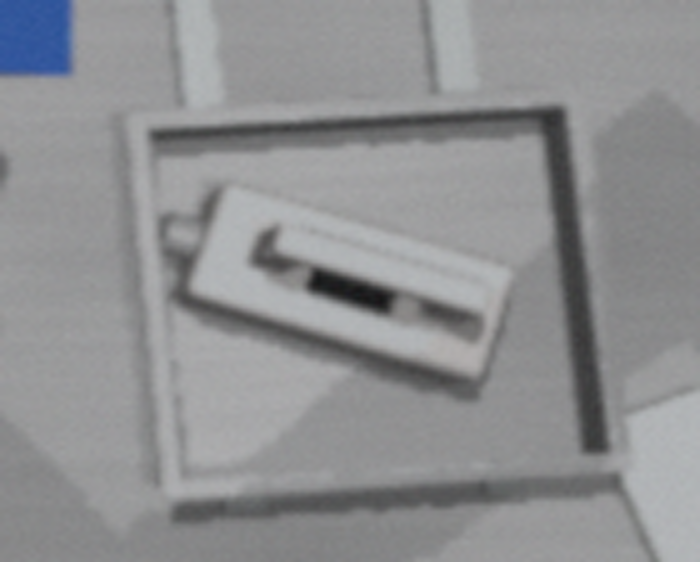

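```bash
cat >> h.py <<'E'
import math
def go(x,y,z,yaw,n=None,quiet=False):
    s=arm.get_state(); p=np.array(s['eef_pos'])*1000; R=np.array(s['ee_rot']); a=math.degrees(R[2])
    d=(yaw-a+180)%360-180
    D=np.array([x,y,z])-p
    m=max(1,math.ceil(max(np.linalg.norm(D)/41,abs(d)/7.1))); n=n or m
    print('t',round(s['t'],1),'pos',p.round(1),'yaw',round(a,1),'tilt',R[:2].round(3),'F',np.round(s['force'],2),'w',round(s['width'],4),'| D',D.round(1),'dyaw',round(d,1),'rows',n)
    out=[]
    for i in range(n):
        psi=math.radians(a+d*i/n); c,sn=math.cos(psi),math.sin(psi); q=D/n
        out.append('%.1f,%.1f,%.1f r%.1f'%(c*q[0]+sn*q[1],-q[2],-sn*q[0]+c*q[1],-d/n))
    print('  '+' | '.join(out))
E
python3 - <<'E'
from h import *
f=arm.grab_frame('top');P=cloud(f);z=P[:,:,2]
m=(z>0.115)&(z<0.14);m[:200]=0;m[310:]=0;m[:,:400]=0;m[:,510:]=0
Q=P[m]; print(len(Q),Q.mean(0)); r=cv2.minAreaRect((Q[:,:2]*1000).astype(np.float32));print(r)
go(510.5,-276,200,70)
E
```

```text
356 [ 0.51168945 -0.27785866  0.12613741]
((512.2279052734375, -278.9556884765625), (109.7500991821289, 19.545616149902344), 70.36355590820312)
t 0.2 pos [ 288.5 -609.9  226. ] yaw 25.3 tilt [-1.57  0.  ] F [-0.07 -0.33  0.44] w 0.088 | D [222.  333.9 -26. ] dyaw 44.7 rows 10
  34.3,2.6,20.7 r-4.5 | 35.9,2.6,18.0 r-4.5 | 37.1,2.6,15.1 r-4.5 | 38.2,2.6,12.2 r-4.5 | 39.0,2.6,9.2 r-4.5 | 39.6,2.6,6.1 r-4.5 | 40.0,2.6,3.0 r-4.5 | 40.1,2.6,-0.1 r-4.5 | 40.0,2.6,-3.3 r-4.5 | 39.6,2.6,-6.4 r-4.5
```

>>> {"api": "move_arm", "payload": {"deltas": [{"dp":[34,2.5,21],"rotation":[0,-4.5,0]},{"dp":[36,2.5,18],"rotation":[0,-4.5,0]},{"dp":[37,2.5,15],"rotation":[0,-4.5,0]},{"dp":[38,2.5,12],"rotation":[0,-4.5,0]},{"dp":[39,2.5,9],"rotation":[0,-4.5,0]}], "jaw": 0, "squeeze": 40}}

```text
t: 0.62
eef_pos: [0.3968, -0.4432, 0.2103]
ee_rot: [-1.567, 0.001, 0.837]
force: [2.0, -0.2, -0.1]
width: 0.0876
```

```bash
python3 -c "
from h import *
go(511.5,-277.5,200,70)"
```

```text
t 0.6 pos [ 396.8 -443.2  210.3] yaw 47.9 tilt [-1.567e+00  1.000e-03] F [ 2.02 -0.17 -0.08] w 0.0876 | D [114.7 165.7 -10.3] dyaw 22.1 rows 5
  40.0,2.1,5.2 r-4.4 | 40.3,2.1,2.1 r-4.4 | 40.3,2.1,-1.0 r-4.4 | 40.1,2.1,-4.1 r-4.4 | 39.7,2.1,-7.2 r-4.4
```

>>> {"api": "move_arm", "payload": {"deltas": [{"dp":[40,2,5],"rotation":[0,-4.4,0]},{"dp":[40,2,2],"rotation":[0,-4.4,0]},{"dp":[40,2,-1],"rotation":[0,-4.4,0]},{"dp":[40,2,-4],"rotation":[0,-4.4,0]},{"dp":[40,2,-7],"rotation":[0,-4.4,0]}]}}

```text
t: 1.03
eef_pos: [0.5119, -0.2693, 0.1999]
ee_rot: [-1.567, -0.001, 1.24]
force: [0.3, -0.5, 0.6]
width: 0.0876
```

```bash
python3 -c "
from h import *
go(511.5,-277.5,101,70)
f=arm.grab_frame('scene');im=f['pixels'][:,:,::-1];cv2.imwrite('pics/s1.png',cv2.resize(im[120:240,200:360],None,fx=5,fy=5,interpolation=2))"
```

```text
t 1.0 pos [ 511.9 -269.3  199.9] yaw 71.0 tilt [-1.567e+00 -1.000e-03] F [ 0.31 -0.48  0.55] w 0.0876 | D [ -0.4  -8.2 -98.9] dyaw -1.0 rows 3
  -2.6,33.0,-0.7 r0.3 | -2.6,33.0,-0.8 r0.3 | -2.6,33.0,-0.8 r0.3
```

View pics/s1.png

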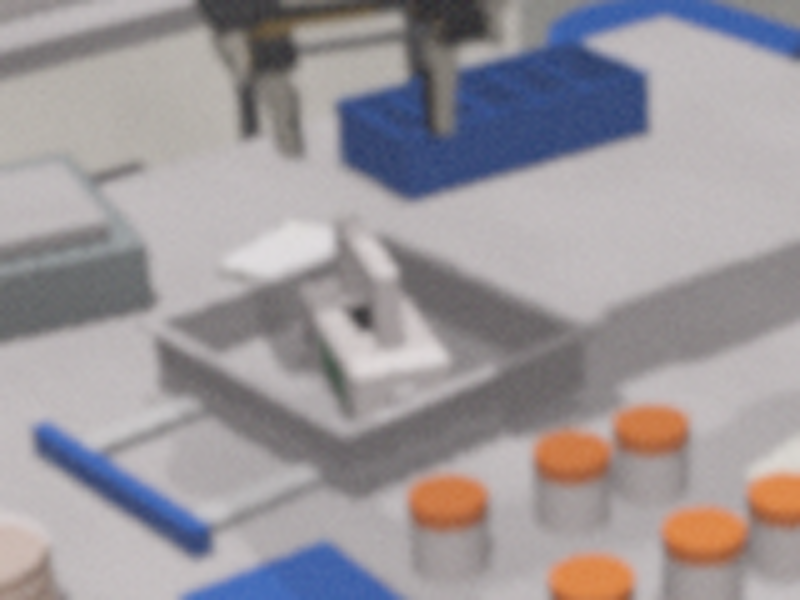

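The fingers straddle the counter's bar, from (270,130) to (440,110) in this crop. I'm going down.

>>> {"api": "move_arm", "payload": {"deltas": [{"dp":[-3,33,-1],"rotation":[0,0.5,0]},{"dp":[-3,33,-1],"rotation":[0,0.5,0]},{"dp":[-2.5,33,-1],"rotation":[0,0,0]},{"dp":[0,0,0],"rotation":[0,0,0]}]}}

```text
t: 1.42
eef_pos: [0.5213, -0.2684, 0.1002]
ee_rot: [-1.575, -0.003, 1.243]
force: [-1.0, 0.0, -1.1]
width: 0.0876
```

>>> {"api": "move_arm", "payload": {"deltas": [{"dp":[0,0,0]},{"dp":[0,0,0]},{"dp":[0,0,0]},{"dp":[0,0,0]},{"dp":[0,0,0]}], "jaw": 255, "squeeze": 40}}

```text
$.deltas[0]: bad value
```

>>> {"api": "move_arm", "payload": {"deltas": [{"dp":[0,0,0]},{"dp":[0,0,0]},{"dp":[0,0,0]},{"dp":[0,0,0]},{"dp":[0,0,0]}]}}

```text
$.deltas[0]: bad value
```

```bash
python3 -c "
from h import *
go(511.5,-277.5,101,70)
"
```

```text
t 1.4 pos [ 521.3 -268.4  100.2] yaw 71.2 tilt [-1.575 -0.003] F [-0.97  0.   -1.11] w 0.0876 | D [-9.8 -9.1  0.8] dyaw -1.2 rows 1
  -11.7,-0.8,6.3 r1.2
```

>>> {"api": "move_arm", "payload": {"deltas": [{"dp":[-12,-1,6.5],"rotation":[0,1.2,0]},{"dp":[0,0,0],"rotation":[0,0,0]}]}}

```text
t: 1.58
eef_pos: [0.5101, -0.2779, 0.101]
ee_rot: [-1.572, -0.002, 1.221]
force: [-0.7, -1.3, 0.3]
width: 0.0876
```

```bash
python3 -c "
from h import *
go(511.5,-277.5,101,70)
"
```

```text
t 1.6 pos [ 510.1 -277.9  101. ] yaw 70.0 tilt [-1.572 -0.002] F [-0.68 -1.29  0.29] w 0.0876 | D [1.4 0.4 0. ] dyaw 0.0 rows 1
  0.9,-0.0,-1.1 r-0.0
```

>>> {"api": "move_arm", "payload": {"deltas": [{"dp":[1,0,-1],"rotation":[0,0,0]},{"dp":[0,0,0],"rotation":[0,0,0]},{"dp":[0,0,0],"rotation":[0,0,0]},{"dp":[0,0,0],"rotation":[0,0,0]},{"dp":[0,0,0],"rotation":[0,0,0]}], "jaw": 255, "squeeze": 40}}

```text
t: 2.0
eef_pos: [0.5138, -0.2796, 0.1078]
ee_rot: [-1.581, -0.002, 1.219]
force: [0.3, -0.7, 0.8]
width: 0.0598
```

>>> {"api": "move_arm", "payload": {"deltas": [{"dp":[0,0,0],"rotation":[0,0,0]},{"dp":[0,0,0],"rotation":[0,0,0]},{"dp":[0,0,0],"rotation":[0,0,0]},{"dp":[0,0,0],"rotation":[0,0,0]},{"dp":[0,0,0],"rotation":[0,0,0]}]}}

```text
t: 2.42
eef_pos: [0.5145, -0.2796, 0.1091]
ee_rot: [-1.583, -0.003, 1.22]
force: [0.5, -0.4, 1.1]
width: 0.0264
```

>>> {"api": "move_arm", "payload": {"deltas": [{"dp":[0,-25,0],"rotation":[0,0,0]},{"dp":[0,-35,0],"rotation":[0,0,0]},{"dp":[0,-35,0],"rotation":[0,0,0]},{"dp":[0,0,0],"rotation":[0,0,0]}]}}

```text
t: 2.75
eef_pos: [0.5114, -0.2791, 0.2045]
ee_rot: [-1.575, -0.001, 1.22]
force: [1.2, -1.2, 0.7]
width: 0.002
```

```bash
python3 -c "
from h import *
go(711,-32,190,87.4)
f=arm.grab_frame('scene');im=f['pixels'][:,:,::-1];cv2.imwrite('pics/s2.png',cv2.resize(im[100:260,200:360],None,fx=3.5,fy=3.5,interpolation=2))"
```

```text
t 2.8 pos [ 511.4 -279.1  204.5] yaw 69.9 tilt [-1.575e+00 -1.000e-03] F [ 1.24 -1.21  0.66] w 0.002 | D [199.6 247.1 -14.5] dyaw 17.5 rows 8
  37.6,1.8,-12.8 r-2.2 | 37.1,1.8,-14.2 r-2.2 | 36.5,1.8,-15.6 r-2.2 | 35.9,1.8,-17.0 r-2.2 | 35.2,1.8,-18.4 r-2.2 | 34.5,1.8,-19.7 r-2.2 | 33.7,1.8,-21.0 r-2.2 | 32.9,1.8,-22.3 r-2.2
```

View pics/s2.png

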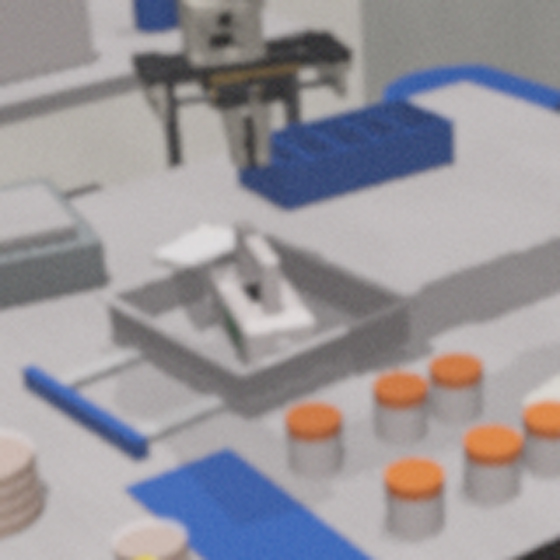

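I lifted before the slow jaw had closed. The counter is still standing in the pan at (255,300), undisturbed. I'll reopen partway and go again.

>>> {"api": "move_arm", "payload": {"deltas": [{"dp":[0,0,0],"rotation":[0,0,0]},{"dp":[0,0,0],"rotation":[0,0,0]},{"dp":[0,0,0],"rotation":[0,0,0]},{"dp":[0,0,0],"rotation":[0,0,0]},{"dp":[0,0,0],"rotation":[0,0,0]}], "jaw": 110}}

```text
t: 3.22
eef_pos: [0.5089, -0.2777, 0.1986]
ee_rot: [-1.568, -0.002, 1.218]
force: [-0.6, -0.7, 0.4]
width: 0.0292
```

>>> {"api": "move_arm", "payload": {"deltas": [{"dp":[0,0,0],"rotation":[0,0,0]},{"dp":[0,0,0],"rotation":[0,0,0]}]}}

```text
t: 3.38
eef_pos: [0.5084, -0.2775, 0.1973]
ee_rot: [-1.566, -0.002, 1.218]
force: [0.6, -0.6, 0.7]
width: 0.0421
```

```bash
python3 -c "
from h import *
go(511.5,-277.5,100,70)
"
```

```text
t 3.4 pos [ 508.4 -277.5  197.3] yaw 69.8 tilt [-1.566 -0.002] F [ 0.56 -0.6   0.67] w 0.0421 | D [  3.1   0.  -97.3] dyaw 0.2 rows 3
  0.4,32.4,-1.0 r-0.1 | 0.4,32.4,-1.0 r-0.1 | 0.4,32.4,-1.0 r-0.1
```

>>> {"api": "move_arm", "payload": {"deltas": [{"dp":[0,22,0],"rotation":[0,0,0]},{"dp":[0,22,0],"rotation":[0,0,0]},{"dp":[0,22,0],"rotation":[0,0,0]}]}}

```text
t: 3.63
eef_pos: [0.5117, -0.2786, 0.1344]
ee_rot: [-1.575, -0.002, 1.219]
force: [0.2, -0.3, -0.0]
width: 0.0496
```

```bash
python3 -c "
from h import *
go(511.5,-277.5,100,70)
"
```

```text
t 3.6 pos [ 511.7 -278.6  134.4] yaw 69.9 tilt [-1.575 -0.002] F [ 0.18 -0.33 -0.02] w 0.0496 | D [ -0.2   1.1 -34.4] dyaw 0.1 rows 1
  1.0,34.4,0.6 r-0.1
```

>>> {"api": "move_arm", "payload": {"deltas": [{"dp":[0,17,1],"rotation":[0,0,0]},{"dp":[0,17,1],"rotation":[0,0,0]},{"dp":[0,0,0],"rotation":[0,0,0]}]}}

```text
t: 3.88
eef_pos: [0.5072, -0.277, 0.0942]
ee_rot: [-1.569, -0.002, 1.219]
force: [-0.1, 0.4, -0.1]
width: 0.0497
```

```bash
python3 -c "
from h import *
go(511.5,-277.5,100,70)
"
```

```text
t 3.9 pos [ 507.2 -277.    94.2] yaw 69.8 tilt [-1.569 -0.002] F [-0.07  0.42 -0.14] w 0.0497 | D [ 4.3 -0.5  5.8] dyaw 0.2 rows 1
  1.0,-5.8,-4.2 r-0.2
```

>>> {"api": "move_arm", "payload": {"deltas": [{"dp":[1,-5,-4],"rotation":[0,0,0]},{"dp":[0,0,0],"rotation":[0,0,0]},{"dp":[0,0,0],"rotation":[0,0,0]},{"dp":[0,0,0],"rotation":[0,0,0]},{"dp":[0,0,0],"rotation":[0,0,0]}], "jaw": 255, "squeeze": 40}}

```text
t: 4.3
eef_pos: [0.5137, -0.2783, 0.1028]
ee_rot: [-1.571, -0.001, 1.219]
force: [0.0, 0.6, -0.1]
width: 0.0224
```

>>> {"api": "move_arm", "payload": {"deltas": [{"dp":[0,0,0],"rotation":[0,0,0]},{"dp":[0,0,0],"rotation":[0,0,0]},{"dp":[0,0,0],"rotation":[0,0,0]},{"dp":[0,0,0],"rotation":[0,0,0]}]}}

```text
t: 4.63
eef_pos: [0.513, -0.2778, 0.1031]
ee_rot: [-1.571, -0.002, 1.219]
force: [-0.9, 0.1, -2.3]
width: 0.0177
```

Gripped at 17.7 mm, and the bar is 18 mm. Lifting.

>>> {"api": "move_arm", "payload": {"deltas": [{"dp":[0,-15,0],"rotation":[0,0,0]},{"dp":[0,-25,0],"rotation":[0,0,0]},{"dp":[0,-30,0],"rotation":[0,0,0]},{"dp":[0,-20,0],"rotation":[0,0,0]}]}}

```text
t: 4.97
eef_pos: [0.5072, -0.276, 0.1874]
ee_rot: [-1.554, -0.002, 1.216]
force: [0.0, 0.1, -5.1]
width: 0.0177
```

```bash
python3 -c "
from h import *
go(711,-32,190,87.4)
f=arm.grab_frame('scene');im=f['pixels'][:,:,::-1];cv2.imwrite('pics/s3.png',cv2.resize(im[100:260,200:360],None,fx=3.5,fy=3.5,interpolation=2))"
```

```text
t 5.0 pos [ 507.2 -276.   187.4] yaw 69.7 tilt [-1.554 -0.002] F [ 0.04  0.12 -5.11] w 0.0177 | D [203.8 244.    2.6] dyaw 17.7 rows 8
  37.4,-0.3,-13.3 r-2.2 | 36.9,-0.3,-14.7 r-2.2 | 36.3,-0.3,-16.2 r-2.2 | 35.7,-0.3,-17.6 r-2.2 | 34.9,-0.3,-18.9 r-2.2 | 34.2,-0.3,-20.2 r-2.2 | 33.4,-0.3,-21.6 r-2.2 | 32.5,-0.3,-22.8 r-2.2
```

View pics/s3.png

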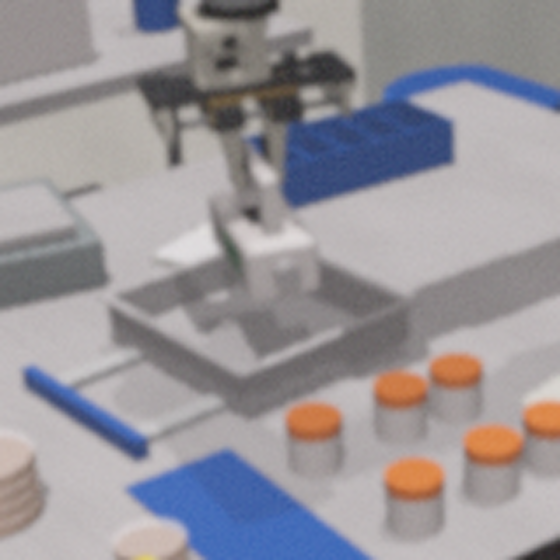

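The counter hangs level at (265,240), clear of the rim. I'm carrying it to the mat.

>>> {"api": "move_arm", "payload": {"deltas": [{"dp":[37,-1,-13],"rotation":[0,-2.2,0]},{"dp":[37,0,-15],"rotation":[0,-2.2,0]},{"dp":[36,0,-16],"rotation":[0,-2.2,0]},{"dp":[36,0,-17],"rotation":[0,-2.2,0]},{"dp":[35,0,-19],"rotation":[0,-2.2,0]}]}}

```text
t: 5.43
eef_pos: [0.6332, -0.1248, 0.191]
ee_rot: [-1.557, -0.005, 1.403]
force: [1.3, -0.8, -6.0]
width: 0.018
```

```bash
python3 -c "
from h import *
go(711,-32,170,87.4)
"
```

```text
t 5.4 pos [ 633.2 -124.8  191. ] yaw 80.4 tilt [-1.557 -0.005] F [ 1.32 -0.84 -6.01] w 0.018 | D [ 77.8  92.8 -21. ] dyaw 7.0 rows 3
  34.8,7.0,-20.4 r-2.3 | 34.0,7.0,-21.8 r-2.3 | 33.0,7.0,-23.2 r-2.3
```

>>> {"api": "move_arm", "payload": {"deltas": [{"dp":[34,6,-20],"rotation":[-0.3,-2.3,0]},{"dp":[33,6,-21],"rotation":[-0.3,-2.3,0]},{"dp":[28,5,-20],"rotation":[-0.3,-2.2,0]},{"dp":[0,0,0],"rotation":[0,0,0]}]}}

```text
t: 5.77
eef_pos: [0.7108, -0.0267, 0.1668]
ee_rot: [-1.571, -0.008, 1.534]
force: [-2.4, 1.2, -6.0]
width: 0.0179
```

```bash
python3 -c "
from h import *
go(711,-32,93,87.4)
"
```

```text
t 5.8 pos [710.8 -26.7 166.8] yaw 87.9 tilt [-1.571 -0.008] F [-2.43  1.24 -6.02] w 0.0179 | D [  0.2  -5.3 -73.8] dyaw -0.5 rows 2
  -2.6,36.9,-0.2 r0.2 | -2.6,36.9,-0.2 r0.2
```

>>> {"api": "move_arm", "payload": {"deltas": [{"dp":[-1,22,0],"rotation":[0,0,0]},{"dp":[-1,20,0],"rotation":[0,0,0]},{"dp":[-1,10,0],"rotation":[0,0,0]},{"dp":[0,0,0],"rotation":[0,0,0]}]}}

```text
t: 6.1
eef_pos: [0.7098, -0.0251, 0.1061]
ee_rot: [-1.564, -0.008, 1.538]
force: [-0.8, 0.3, -6.8]
width: 0.0177
```

```bash
python3 -c "
from h import *
go(711,-32,92,87.4)
"
```

```text
t 6.1 pos [709.8 -25.1 106.1] yaw 88.1 tilt [-1.564 -0.008] F [-0.8   0.27 -6.8 ] w 0.0177 | D [  1.2  -6.9 -14.1] dyaw -0.7 rows 1
  -6.9,14.1,-1.5 r0.7
```

>>> {"api": "move_arm", "payload": {"deltas": [{"dp":[-3,5,0],"rotation":[0,0,0]},{"dp":[-2,5,0],"rotation":[0,0,0]},{"dp":[0,3,0],"rotation":[0,0,0]},{"dp":[0,0,0],"rotation":[0,0,0]}]}}

```text
t: 6.43
eef_pos: [0.7091, -0.0318, 0.0921]
ee_rot: [-1.563, -0.007, 1.537]
force: [0.5, -0.4, -6.4]
width: 0.0177
```

>>> {"api": "move_arm", "payload": {"deltas": [{"dp":[0,1,0],"rotation":[0,0,0]},{"dp":[0,0,0],"rotation":[0,0,0]}]}}

```text
t: 6.6
eef_pos: [0.7097, -0.0324, 0.0924]
ee_rot: [-1.565, -0.007, 1.536]
force: [-0.9, 0.4, -5.9]
width: 0.0176
```

>>> {"api": "move_arm", "payload": {"deltas": [{"dp":[0,2,0],"rotation":[0,0,0]},{"dp":[0,2,0],"rotation":[0,0,0]}]}}

```text
t: 6.77
eef_pos: [0.7113, -0.0327, 0.0914]
ee_rot: [-1.569, -0.007, 1.536]
force: [-6.5, 1.9, 11.5]
width: 0.0176
```

>>> {"api": "move_arm", "payload": {"deltas": [{"dp":[0,2,0],"rotation":[0,0,0]},{"dp":[0,0,0],"rotation":[0,0,0]}]}}

```text
t: 6.93
eef_pos: [0.7113, -0.0326, 0.0921]
ee_rot: [-1.571, -0.007, 1.537]
force: [-0.1, -0.7, -6.7]
width: 0.0179
```

Contact came at z = 91 mm. I'm releasing.

>>> {"api": "move_arm", "payload": {"deltas": [{"dp":[0,1.5,0],"rotation":[0,0,0]},{"dp":[0,0,0],"rotation":[0,0,0]},{"dp":[0,0,0],"rotation":[0,0,0]},{"dp":[0,0,0],"rotation":[0,0,0]},{"dp":[0,0,0],"rotation":[0,0,0]}], "jaw": 80}}

```text
t: 7.35
eef_pos: [0.7147, -0.0323, 0.0942]
ee_rot: [-1.579, -0.008, 1.538]
force: [-0.7, 0.1, 0.3]
width: 0.045
```

>>> {"api": "move_arm", "payload": {"deltas": [{"dp":[0,-20,0],"rotation":[0,0,0]},{"dp":[0,-30,0],"rotation":[0,0,0]},{"dp":[0,-30,0],"rotation":[0,0,0]},{"dp":[0,-20,0],"rotation":[0,0,0]}], "jaw": 0}}

```text
t: 7.68
eef_pos: [0.711, -0.0334, 0.1907]
ee_rot: [-1.568, -0.006, 1.538]
force: [1.5, 0.2, 0.2]
width: 0.0723
```

```bash
cat >> h.py <<'E'
def jars():
    f=arm.grab_frame('top'); im=f['pixels'][:,:,::-1].copy(); hsv=cv2.cvtColor(im,cv2.COLOR_BGR2HSV); H,S,V=cv2.split(hsv)
    m=((H<16)&(S>150)).astype(np.uint8)
    cs,_=cv2.findContours(m,cv2.RETR_EXTERNAL,cv2.CHAIN_APPROX_NONE)
    for c in cs:
        if cv2.contourArea(c)<60: continue
        W=plane(f,c[:,0,:],0.05)[:,:2]*1000
        if W[:,0].mean()>690: continue
        (x,y),r=cv2.minEnclosingCircle(W.astype(np.float32)); print('jar px',c[:,0].mean(0).round(),'xy',round(x,1),round(y,1),'r',round(r,1))
    return f,im
E
python3 -c "
from h import *
f,im=jars();st();cv2.imwrite('pics/t4.png',im)
f=arm.grab_frame('scene');cv2.imwrite('pics/s4.png',f['pixels'][:,:,::-1])"
```

```text
jar px [364. 285.] xy 445.2 -58.6 r 23.1
jar px [366. 261.] xy 507.1 -64.7 r 23.7
jar px [319. 228.] xy 595.4 59.2 r 23.1
jar px [368. 225.] xy 601.1 -71.9 r 23.8
t 7.7333
q [ 0.2224  0.4382  0.064  -0.0055 -1.1928 -0.2529]
eef_pos [ 0.7128 -0.0335  0.1951]
ee_rot [-1.5732 -0.0059  1.5382]
force [1.7734 0.3022 4.9698]
moment [-0.1076 -0.3065  0.0015]
width 0.0761
```

View pics/s4.png

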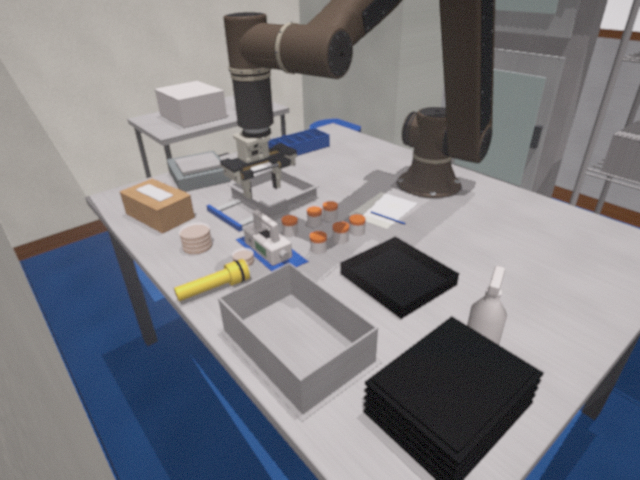

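View pics/t4.png

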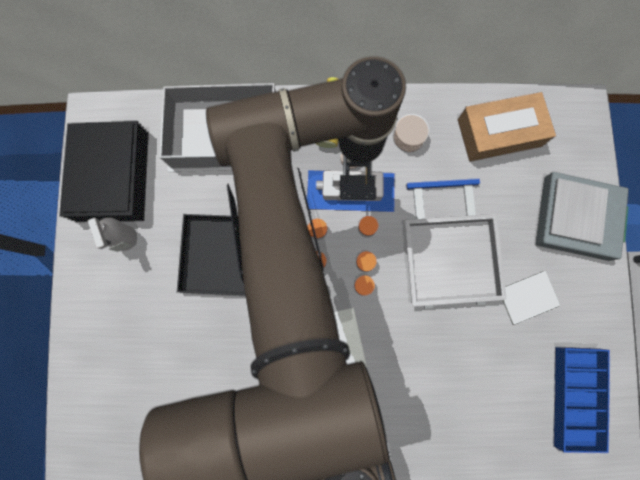

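The counter stands upright on the mat at (355,187), and the pan is empty. Next I'll turn the jaws to open along y over the jar at (601,-72).

```bash
python3 -c "
from h import *
go(601,-72,160,0)
"
```

```text
t 7.8 pos [712.7 -33.3 193.1] yaw 88.1 tilt [-1.573 -0.007] F [0.2  0.73 0.43] w 0.0801 | D [-111.7  -38.7  -33.1] dyaw -88.1 rows 13
  -3.3,2.5,8.5 r6.8 | -4.2,2.5,8.0 r6.8 | -5.2,2.5,7.5 r6.8 | -6.0,2.5,6.8 r6.8 | -6.8,2.5,6.1 r6.8 | -7.4,2.5,5.2 r6.8 | -8.0,2.5,4.3 r6.8 | -8.5,2.5,3.3 r6.8 | -8.8,2.5,2.3 r6.8 | -9.0,2.5,1.3 r6.8 | -9.1,2.5,0.2 r6.8 | -9.0,2.5,-0.9 r6.8 | -8.9,2.5,-1.9 r6.8
```

>>> {"api": "move_arm", "payload": {"deltas": [{"dp":[-3,0,12],"rotation":[0,7,0]},{"dp":[-4,0,12],"rotation":[0,7,0]},{"dp":[-5,0,11],"rotation":[0,7,0]},{"dp":[-6,0,10],"rotation":[0,7,0]},{"dp":[-7,0,9],"rotation":[0,7,0]}]}}

```text
t: 8.2
eef_pos: [0.6534, -0.0427, 0.192]
ee_rot: [-1.57, -0.009, 0.915]
force: [0.6, -0.1, -0.2]
width: 0.088
```

>>> {"api": "move_arm", "payload": {"deltas": [{"dp":[-8,2,5],"rotation":[0,7,0]},{"dp":[-8,2,4],"rotation":[0,7,0]},{"dp":[-8,2,3],"rotation":[0,7,0]},{"dp":[-9,2,2],"rotation":[0,7,0]},{"dp":[-9,2,1],"rotation":[0,7,0]}]}}

```text
t: 8.62
eef_pos: [0.6077, -0.0573, 0.1803]
ee_rot: [-1.565, -0.007, 0.29]
force: [0.0, -0.4, 1.4]
width: 0.0878
```

```bash
python3 -c "
from h import *
go(601,-72,80,0)
"
```

```text
t 8.6 pos [607.7 -57.3 180.3] yaw 16.6 tilt [-1.565 -0.007] F [ 0.01 -0.36  1.43] w 0.0878 | D [  -6.7  -14.7 -100.3] dyaw -16.6 rows 3
  -3.5,33.4,-4.1 r5.5 | -3.1,33.4,-4.4 r5.5 | -2.7,33.4,-4.7 r5.5
```

>>> {"api": "move_arm", "payload": {"deltas": [{"dp":[-4,30,-5],"rotation":[0,5.5,0]},{"dp":[-3,30,-5],"rotation":[0,5.5,0]},{"dp":[-3,30,-5],"rotation":[0,5.5,0]},{"dp":[0,0,0],"rotation":[0,0,0]}]}}

```text
t: 8.95
eef_pos: [0.6007, -0.0739, 0.0894]
ee_rot: [-1.562, -0.012, -0.02]
force: [-2.6, -0.5, -0.9]
width: 0.0875
```

```bash
python3 -c "
from h import *
go(601,-72,18,0)
"
```

```text
t 8.9 pos [600.7 -73.9  89.4] yaw -1.1 tilt [-1.562 -0.012] F [-2.64 -0.49 -0.95] w 0.0875 | D [  0.3   1.9 -71.4] dyaw 1.1 rows 2
  0.1,35.7,1.0 r-0.6 | 0.1,35.7,1.0 r-0.6
```

>>> {"api": "move_arm", "payload": {"deltas": [{"dp":[-2,30,1],"rotation":[0,-0.5,0.5]},{"dp":[-1,25,1],"rotation":[0,-0.5,0.3]},{"dp":[0,11,0],"rotation":[0,0,0]},{"dp":[0,0,0],"rotation":[0,0,0]}]}}

```text
t: 9.28
eef_pos: [0.6007, -0.0714, 0.0247]
ee_rot: [-1.563, -0.001, 0.01]
force: [-0.1, 0.5, 0.7]
width: 0.088
```

```bash
python3 -c "
from h import *
go(601,-72,18,0)
"
```

```text
t 9.3 pos [600.7 -71.4  24.7] yaw 0.6 tilt [-1.563e+00 -1.000e-03] F [-0.14  0.47  0.74] w 0.088 | D [ 0.3 -0.6 -6.7] dyaw -0.6 rows 1
  0.3,6.7,-0.6 r0.6
```

>>> {"api": "move_arm", "payload": {"deltas": [{"dp":[0,6,0],"rotation":[0,0,0]},{"dp":[0,0,0],"rotation":[0,0,0]},{"dp":[0,0,0],"rotation":[0,0,0]},{"dp":[0,0,0],"rotation":[0,0,0]},{"dp":[0,0,0],"rotation":[0,0,0]}], "jaw": 255, "squeeze": 30}}

```text
t: 9.7
eef_pos: [0.6048, -0.0707, 0.0241]
ee_rot: [-1.563, -0.008, 0.015]
force: [0.1, 0.5, -0.4]
width: 0.0597
```

>>> {"api": "move_arm", "payload": {"deltas": [{"dp":[0,0,0],"rotation":[0,0,0]},{"dp":[0,0,0],"rotation":[0,0,0]},{"dp":[0,0,0],"rotation":[0,0,0]}]}}

```text
t: 9.95
eef_pos: [0.6051, -0.0707, 0.0256]
ee_rot: [-1.563, -0.01, 0.015]
force: [-0.7, 0.6, -3.5]
width: 0.0491
```

>>> {"api": "move_arm", "payload": {"deltas": [{"dp":[0,-20,0],"rotation":[0,0,0]},{"dp":[0,-30,0],"rotation":[0,0,0]},{"dp":[0,-30,0],"rotation":[0,0,0]},{"dp":[0,-10,0],"rotation":[0,0,0]},{"dp":[0,0,0],"rotation":[0,0,0]}]}}

```text
t: 10.37
eef_pos: [0.6, -0.0716, 0.1144]
ee_rot: [-1.562, 0.001, 0.013]
force: [0.7, -0.5, -5.0]
width: 0.0493
```

>>> {"api": "move_arm", "payload": {"deltas": [{"dp":[0,0,0],"rotation":[0,0,0]},{"dp":[0,0,0],"rotation":[0,0,0]}]}}

```text
t: 10.53
eef_pos: [0.5993, -0.0714, 0.1131]
ee_rot: [-1.562, 0.001, 0.013]
force: [-0.6, -0.8, -4.9]
width: 0.0495
```

```bash
python3 -c "
from h import *
print('pan slots (x,y pan frame -> world):')
import itertools
for nm,(cx,cy,a) in {'pan':(508,-294.3,3),'tray':(529.8,307.4,-3)}.items():
  c,s=math.cos(math.radians(a)),math.sin(math.radians(a))
  for u,v in itertools.product((-70,0,70),(-50,50)): print(nm,u,v,round(cx+c*u-s*v),round(cy+s*u+c*v))
for i in range(4):
  s=arm.get_state();print(s['t'],np.round(s['force'],2),s['joint_efforts'])
f=arm.grab_frame('scene')
s=arm.get_state();print(s['t'],np.round(s['force'],2))
"
```

```text
pan slots (x,y pan frame -> world):
pan -70 -50 441 -348
pan -70 50 435 -248
pan 0 -50 511 -344
pan 0 50 505 -244
pan 70 -50 581 -341
pan 70 50 575 -241
tray -70 -50 457 261
tray -70 50 463 361
tray 0 -50 527 257
tray 0 50 532 357
tray 70 -50 597 254
tray 70 50 602 354
10.5333 [-0.57 -0.82 -4.87] [-1.06795243e-02 -5.56322229e+01  2.69371748e+01  6.62003696e+00
 -1.82693945e-01 -1.60632495e-03]
10.5333 [-0.57 -0.82 -4.87] [-1.06795243e-02 -5.56322229e+01  2.69371748e+01  6.62003696e+00
 -1.82693945e-01 -1.60632495e-03]
10.5333 [-0.57 -0.82 -4.87] [-1.06795243e-02 -5.56322229e+01  2.69371748e+01  6.62003696e+00
 -1.82693945e-01 -1.60632495e-03]
10.5333 [-0.57 -0.82 -4.87] [-1.06795243e-02 -5.56322229e+01  2.69371748e+01  6.62003696e+00
 -1.82693945e-01 -1.60632495e-03]
10.5833 [ 0.39  0.89 -5.02]
```

The load is about 4.9 N, so this jar is full. It goes to the far pan slot at (581,-341).

```bash
python3 -c "
from h import *
go(581,-341,105,0)
"
```

```text
t 10.6 pos [599.  -71.4 112.6] yaw 0.7 tilt [-1.562  0.002] F [ 0.39  0.89 -5.02] w 0.0492 | D [ -18.  -269.6   -7.6] dyaw -0.7 rows 7
  -3.1,1.1,-38.5 r0.1 | -3.0,1.1,-38.5 r0.1 | -2.9,1.1,-38.5 r0.1 | -2.8,1.1,-38.5 r0.1 | -2.8,1.1,-38.5 r0.1 | -2.7,1.1,-38.5 r0.1 | -2.6,1.1,-38.5 r0.1
```

>>> {"api": "move_arm", "payload": {"deltas": [{"dp":[-3,0,-39],"rotation":[0,0,0]},{"dp":[-3,0,-39],"rotation":[0,0,0]},{"dp":[-3,0,-39],"rotation":[0,0,0]},{"dp":[-3,0,-39],"rotation":[0,0,0]},{"dp":[-3,0,-39],"rotation":[0,0,0]}]}}

```text
t: 11.0
eef_pos: [0.585, -0.2642, 0.1023]
ee_rot: [-1.559, 0.012, 0.025]
force: [1.2, 0.7, -4.0]
width: 0.0495
```

>>> {"api": "move_arm", "payload": {"deltas": [{"dp":[-3,0,-38],"rotation":[0,0,0]},{"dp":[-3,0,-30],"rotation":[0,0,0]},{"dp":[0,0,0],"rotation":[0,0,0]}]}}

```text
t: 11.25
eef_pos: [0.5763, -0.3411, 0.0945]
ee_rot: [-1.557, 0.02, 0.021]
force: [0.1, 1.1, -3.7]
width: 0.0496
```

```bash
python3 -c "
from h import *
go(581,-341,43,0)
"
```

```text
t 11.2 pos [ 576.3 -341.1   94.5] yaw 1.2 tilt [-1.557  0.02 ] F [ 0.13  1.11 -3.75] w 0.0496 | D [  4.7   0.1 -51.5] dyaw -1.2 rows 2
  2.4,25.7,-0.0 r0.6 | 2.4,25.7,0.0 r0.6
```

>>> {"api": "move_arm", "payload": {"deltas": [{"dp":[2,22,0],"rotation":[-0.5,0.5,-0.6]},{"dp":[1,15,0],"rotation":[-0.3,0.5,-0.5]},{"dp":[1,5,0],"rotation":[0,0,0]},{"dp":[0,0,0],"rotation":[0,0,0]}]}}

```text
t: 11.58
eef_pos: [0.5751, -0.3439, 0.0433]
ee_rot: [-1.568, 0.01, -0.004]
force: [-0.7, 0.2, -2.9]
width: 0.0494
```

```bash
python3 -c "
from h import *
go(581,-341,41,0)
"
```

```text
t 11.6 pos [ 575.1 -343.9   43.3] yaw -0.3 tilt [-1.568  0.01 ] F [-0.68  0.17 -2.91] w 0.0494 | D [ 5.9  2.9 -2.3] dyaw 0.3 rows 1
  5.9,2.3,2.9 r-0.3
```

>>> {"api": "move_arm", "payload": {"deltas": [{"dp":[5,0,3],"rotation":[0,0,-0.3]},{"dp":[0,3,0],"rotation":[0,0,0]},{"dp":[0,2,0],"rotation":[0,0,0]}]}}

```text
t: 11.83
eef_pos: [0.5813, -0.3406, 0.0398]
ee_rot: [-1.569, 0.006, -0.001]
force: [-4.5, 1.0, 11.2]
width: 0.0494
```

>>> {"api": "move_arm", "payload": {"deltas": [{"dp":[0,2,0],"rotation":[0,0,0]},{"dp":[0,1,0],"rotation":[0,0,0]}]}}

```text
t: 12.0
eef_pos: [0.5832, -0.3404, 0.0404]
ee_rot: [-1.571, 0.003, 0.001]
force: [-0.4, 0.4, -3.7]
width: 0.0493
```

>>> {"api": "move_arm", "payload": {"deltas": [{"dp":[0,1,0],"rotation":[0,0,0]},{"dp":[0,0,0],"rotation":[0,0,0]},{"dp":[0,0,0],"rotation":[0,0,0]},{"dp":[0,0,0],"rotation":[0,0,0]}], "jaw": 75}}

```text
t: 12.33
eef_pos: [0.5871, -0.3402, 0.0428]
ee_rot: [-1.574, -0.004, 0.004]
force: [0.3, 0.2, -0.3]
width: 0.0616
```

>>> {"api": "move_arm", "payload": {"deltas": [{"dp":[0,-20,0],"rotation":[0,0,0]},{"dp":[0,-30,0],"rotation":[0,0,0]},{"dp":[0,-25,0],"rotation":[0,0,0]},{"dp":[0,0,0],"rotation":[0,0,0]}]}}

```text
t: 12.67
eef_pos: [0.5865, -0.3399, 0.1192]
ee_rot: [-1.573, -0.001, 0.005]
force: [0.6, -0.1, 0.6]
width: 0.0618
```

```bash
python3 -c "
from h import *
f,im=jars();cv2.imwrite('pics/t5.png',im)
go(507,-64.7,110,0)
"
```

```text
jar px [316. 287.] xy 441.6 65.8 r 22.8
jar px [364. 285.] xy 445.3 -58.9 r 23.7
jar px [366. 261.] xy 506.9 -64.8 r 23.7
jar px [316. 260.] xy 510.2 63.1 r 22.4
jar px [317. 228.] xy 595.4 59.8 r 22.9
t 12.7 pos [ 585.8 -339.4  117.2] yaw 0.3 tilt [-1.572e+00  1.000e-03] F [-0.28  0.18 -0.45] w 0.0621 | D [-78.8 274.7  -7.2] dyaw -0.3 rows 7
  -11.1,1.0,39.3 r0.0 | -11.1,1.0,39.3 r0.0 | -11.1,1.0,39.3 r0.0 | -11.1,1.0,39.3 r0.0 | -11.2,1.0,39.3 r0.0 | -11.2,1.0,39.3 r0.0 | -11.2,1.0,39.3 r0.0
```

View pics/t5.png

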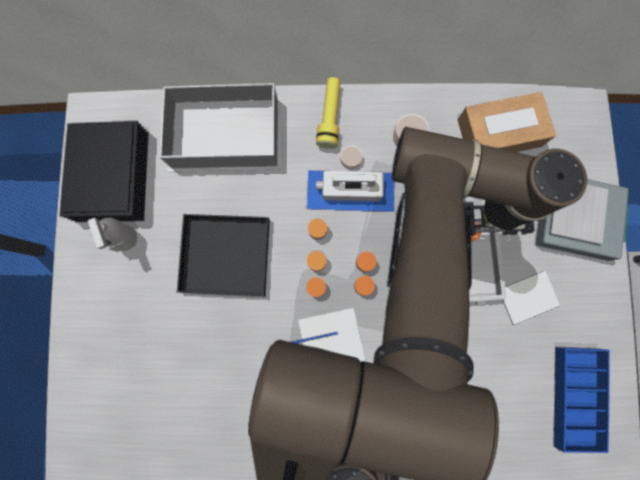

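Five jars are left on the table. Two columns remain at px x ≈ 317 and 365, and the counter is fine. Next is (507,-65).

>>> {"api": "move_arm", "payload": {"deltas": [{"dp":[-11,0,39],"rotation":[0,0,0]},{"dp":[-11,0,39],"rotation":[0,0,0]},{"dp":[-11,0,39],"rotation":[0,0,0]},{"dp":[-11,0,39],"rotation":[0,0,0]},{"dp":[-11,0,39],"rotation":[0,0,0]}], "jaw": 20}}

```text
t: 13.13
eef_pos: [0.5291, -0.1455, 0.1131]
ee_rot: [-1.573, 0.001, -0.006]
force: [0.9, 1.6, 0.5]
width: 0.0804
```

>>> {"api": "move_arm", "payload": {"deltas": [{"dp":[-11,0,37],"rotation":[0,0,0]},{"dp":[-11,0,32],"rotation":[0,0,0]},{"dp":[0,0,0],"rotation":[0,0,0]}]}}

```text
t: 13.38
eef_pos: [0.5033, -0.069, 0.1116]
ee_rot: [-1.572, 0.002, -0.003]
force: [0.5, 0.8, -1.2]
width: 0.0808
```

```bash
python3 -c "
from h import *
go(507,-65,20,0)
"
```

```text
t 13.4 pos [503.3 -69.  111.6] yaw -0.2 tilt [-1.572  0.002] F [ 0.46  0.8  -1.24] w 0.0808 | D [  3.7   4.  -91.6] dyaw 0.2 rows 3
  1.2,30.5,1.3 r-0.1 | 1.2,30.5,1.3 r-0.1 | 1.2,30.5,1.3 r-0.1
```

>>> {"api": "move_arm", "payload": {"deltas": [{"dp":[1,30,1],"rotation":[0,0,0]},{"dp":[0,28,1],"rotation":[0,0,0]},{"dp":[0,18,1],"rotation":[0,0,0]},{"dp":[0,8,0],"rotation":[0,0,0]}]}}

```text
t: 13.72
eef_pos: [0.5065, -0.062, 0.0277]
ee_rot: [-1.57, -0.007, 0.005]
force: [0.7, -0.2, 0.2]
width: 0.0811
```

```bash
python3 -c "
from h import *
go(507,-65,20,0)
"
```

```text
t 13.7 pos [506.5 -62.   27.7] yaw 0.3 tilt [-1.57  -0.007] F [ 0.71 -0.24  0.16] w 0.0811 | D [ 0.5 -3.  -7.7] dyaw -0.3 rows 1
  0.5,7.7,-3.0 r0.3
```

>>> {"api": "move_arm", "payload": {"deltas": [{"dp":[0,7,-2.5],"rotation":[0,0,0]},{"dp":[0,0,0],"rotation":[0,0,0]},{"dp":[0,0,0],"rotation":[0,0,0]},{"dp":[0,0,0],"rotation":[0,0,0]},{"dp":[0,0,0],"rotation":[0,0,0]}], "jaw": 255}}

```text
t: 14.13
eef_pos: [0.5061, -0.066, 0.0192]
ee_rot: [-1.571, -0.004, 0.004]
force: [0.1, 0.3, 0.2]
width: 0.0531
```

>>> {"api": "move_arm", "payload": {"deltas": [{"dp":[0,0,0],"rotation":[0,0,0]},{"dp":[0,0,0],"rotation":[0,0,0]},{"dp":[0,0,0],"rotation":[0,0,0]}]}}

```text
t: 14.38
eef_pos: [0.5074, -0.0661, 0.0211]
ee_rot: [-1.571, -0.007, 0.003]
force: [-0.4, 0.7, -1.9]
width: 0.0494
```

>>> {"api": "move_arm", "payload": {"deltas": [{"dp":[0,-20,0],"rotation":[0,0,0]},{"dp":[0,-30,0],"rotation":[0,0,0]},{"dp":[0,-30,0],"rotation":[0,0,0]},{"dp":[0,-10,0],"rotation":[0,0,0]},{"dp":[0,0,0],"rotation":[0,0,0]}]}}

```text
t: 14.8
eef_pos: [0.5054, -0.0665, 0.1146]
ee_rot: [-1.571, -0.005, 0.003]
force: [0.6, -0.5, -0.8]
width: 0.0495
```

>>> {"api": "move_arm", "payload": {"deltas": [{"dp":[0,0,0],"rotation":[0,0,0]}]}}

```text
t: 14.88
eef_pos: [0.5058, -0.0663, 0.1153]
ee_rot: [-1.571, -0.007, 0.003]
force: [0.4, -1.0, -2.1]
width: 0.0495
```

>>> {"api": "move_arm", "payload": {"deltas": [{"dp":[0,0,0],"rotation":[0,0,0]}]}}

```text
t: 14.97
eef_pos: [0.5057, -0.0663, 0.115]
ee_rot: [-1.57, -0.007, 0.003]
force: [0.2, -0.1, -1.4]
width: 0.0495
```

This reads about 1.4 N, so empty. Before I carry it to the tray I'll check the clearance to the spray bottle and the black stack.

```bash
python3 -c "
from h import *
P=np.load('top0.npy');m=(P[:,:,2]>0.08)&(P[:,:,2]<.3)&(P[:,:,1]>.3)&(P[:,:,0]>.35)&(P[:,:,0]<.7)
print('tall min y',np.percentile(P[m][:,1],[0,1,5]),P[m].mean(0))
go(602,350,115,0)
"
```

```text
tall min y [0.54035764 0.54234445 0.55136374] [0.63562527 0.61755958 0.11081195]
t 15.0 pos [505.7 -66.3 115. ] yaw 0.2 tilt [-1.57  -0.007] F [ 0.22 -0.12 -1.44] w 0.0495 | D [ 96.3 416.3  -0. ] dyaw -0.2 rows 11
  8.9,0.0,37.8 r0.0 | 8.8,0.0,37.8 r0.0 | 8.8,0.0,37.8 r0.0 | 8.8,0.0,37.8 r0.0 | 8.8,0.0,37.8 r0.0 | 8.8,0.0,37.8 r0.0 | 8.8,0.0,37.8 r0.0 | 8.8,0.0,37.8 r0.0 | 8.8,0.0,37.8 r0.0 | 8.8,0.0,37.8 r0.0 | 8.8,0.0,37.8 r0.0
```

>>> {"api": "move_arm", "payload": {"deltas": [{"dp":[9,0,39],"rotation":[0,0,0]},{"dp":[9,0,39],"rotation":[0,0,0]},{"dp":[9,0,39],"rotation":[0,0,0]},{"dp":[9,0,39],"rotation":[0,0,0]},{"dp":[9,0,39],"rotation":[0,0,0]}]}}

```text
t: 15.38
eef_pos: [0.5466, 0.1273, 0.1088]
ee_rot: [-1.574, 0.003, -0.01]
force: [1.3, -0.2, -0.9]
width: 0.0494
```

>>> {"api": "move_arm", "payload": {"deltas": [{"dp":[9,0,39],"rotation":[0,0,0]},{"dp":[9,0,39],"rotation":[0,0,0]},{"dp":[9,0,39],"rotation":[0,0,0]},{"dp":[9,0,39],"rotation":[0,0,0]},{"dp":[9,0,39],"rotation":[0,0,0]}]}}

```text
t: 15.8
eef_pos: [0.5905, 0.3297, 0.098]
ee_rot: [-1.582, 0.013, -0.011]
force: [0.2, 0.8, -0.0]
width: 0.0494
```

```bash
python3 -c "
from h import *
go(602,352,70,0)
"
```

```text
t 15.8 pos [590.5 329.7  98. ] yaw -0.6 tilt [-1.582  0.013] F [ 0.17  0.79 -0.03] w 0.0494 | D [ 11.5  22.3 -28. ] dyaw 0.6 rows 1
  11.3,28.0,22.4 r-0.6
```

>>> {"api": "move_arm", "payload": {"deltas": [{"dp":[8,4,17],"rotation":[0.3,0,-0.4]},{"dp":[4,15,1],"rotation":[0.3,0,-0.3]},{"dp":[1,22,0],"rotation":[0,0,0]},{"dp":[1,15,0],"rotation":[0,0,0]},{"dp":[0,0,0],"rotation":[0,0,0]}]}}

```text
t: 16.22
eef_pos: [0.603, 0.3574, 0.028]
ee_rot: [-1.577, 0.006, -0.002]
force: [-0.3, -0.2, -1.3]
width: 0.0494
```

```bash
python3 -c "
from h import *
go(602,352,25,0)
"
```

```text
t 16.2 pos [603.  357.4  28. ] yaw -0.1 tilt [-1.577  0.006] F [-0.25 -0.2  -1.34] w 0.0494 | D [-1.  -5.4 -3. ] dyaw 0.1 rows 1
  -1.0,3.0,-5.4 r-0.1
```

>>> {"api": "move_arm", "payload": {"deltas": [{"dp":[-1,0,-5],"rotation":[0,0,0]},{"dp":[0,3,-1],"rotation":[0,0,0]},{"dp":[0,2,0],"rotation":[0,0,0]}]}}

```text
t: 16.47
eef_pos: [0.601, 0.3502, 0.0234]
ee_rot: [-1.58, 0.009, -0.001]
force: [-7.8, 0.4, 16.8]
width: 0.0496
```

>>> {"api": "move_arm", "payload": {"deltas": [{"dp":[0,2,0],"rotation":[0,0,0]},{"dp":[0,1,0],"rotation":[0,0,0]}]}}

```text
t: 16.63
eef_pos: [0.6015, 0.3501, 0.0239]
ee_rot: [-1.578, 0.006, -0.001]
force: [0.5, -1.0, -1.8]
width: 0.0494
```

Touched down. I'm releasing and moving up.

>>> {"api": "move_arm", "payload": {"deltas": [{"dp":[0,1,0],"rotation":[0,0,0]},{"dp":[0,0,0],"rotation":[0,0,0]},{"dp":[0,0,0],"rotation":[0,0,0]},{"dp":[0,0,0],"rotation":[0,0,0]}], "jaw": 75}}

```text
t: 16.97
eef_pos: [0.6025, 0.3494, 0.0253]
ee_rot: [-1.576, 0.004, -0.002]
force: [0.5, 0.0, -0.1]
width: 0.0616
```

>>> {"api": "move_arm", "payload": {"deltas": [{"dp":[0,-20,0],"rotation":[0,0,0]},{"dp":[0,-30,0],"rotation":[0,0,0]},{"dp":[0,-30,0],"rotation":[0,0,0]},{"dp":[0,-10,0],"rotation":[0,0,0]}]}}

```text
t: 17.3
eef_pos: [0.601, 0.3474, 0.1135]
ee_rot: [-1.583, 0.011, -0.003]
force: [1.6, -0.1, 0.4]
width: 0.0621
```

```bash
python3 -c "
from h import *
f,im=jars();cv2.imwrite('pics/t6.png',im)
go(596,60,110,0)
"
```

```text
jar px [316. 287.] xy 442.4 65.6 r 21.9
jar px [364. 285.] xy 444.9 -59.1 r 22.5
jar px [316. 261.] xy 510.0 63.6 r 22.7
jar px [471. 231.] xy 583.0 -341.2 r 25.4
jar px [317. 228.] xy 594.8 60.6 r 23.2
t 17.4 pos [601.3 347.7 114.2] yaw -0.2 tilt [-1.582  0.01 ] F [0.92 0.41 2.07] w 0.0617 | D [  -5.3 -287.7   -4.2] dyaw 0.2 rows 8
  -0.6,0.5,-36.0 r-0.0 | -0.6,0.5,-36.0 r-0.0 | -0.6,0.5,-36.0 r-0.0 | -0.6,0.5,-36.0 r-0.0 | -0.6,0.5,-36.0 r-0.0 | -0.6,0.5,-36.0 r-0.0 | -0.6,0.5,-36.0 r-0.0 | -0.6,0.5,-36.0 r-0.0
```

View pics/t6.png

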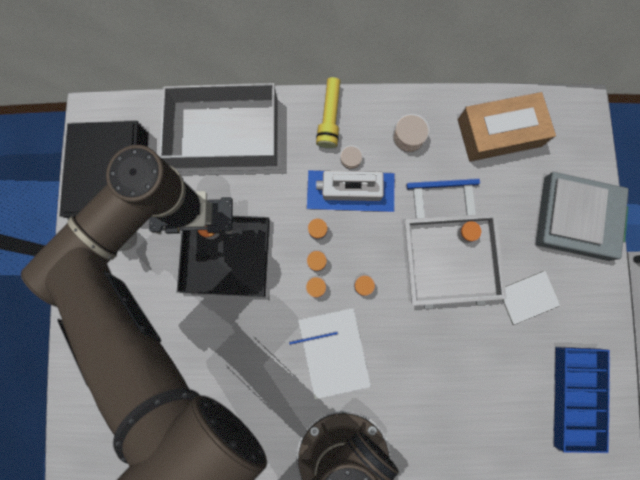

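The first jar stands in the pan at px (471,231), and one is in the tray under the gripper. Next is (595,60).

>>> {"api": "move_arm", "payload": {"deltas": [{"dp":[0,0,-38],"rotation":[0,0,0]},{"dp":[0,-1,-38],"rotation":[0.2,0,-0.2]},{"dp":[0,-1,-38],"rotation":[0.2,0,-0.2]},{"dp":[0,0,-38],"rotation":[0,0,0]},{"dp":[0,0,-38],"rotation":[0,0,0]}], "jaw": 20}}

```text
t: 17.77
eef_pos: [0.6015, 0.1595, 0.1169]
ee_rot: [-1.571, -0.001, 0.007]
force: [0.5, -0.5, -0.4]
width: 0.0802
```

>>> {"api": "move_arm", "payload": {"deltas": [{"dp":[-1,0,-38],"rotation":[0,0,0]},{"dp":[-1,0,-34],"rotation":[0,0,0]},{"dp":[0,0,-22],"rotation":[0,0,0]},{"dp":[0,0,0],"rotation":[0,0,0]}]}}

```text
t: 18.1
eef_pos: [0.5972, 0.0546, 0.1155]
ee_rot: [-1.572, 0.001, 0.002]
force: [-0.6, 0.6, -0.5]
width: 0.0807
```

```bash
python3 -c "
from h import *
go(595,60.5,20,0)
"
```

```text
t 18.1 pos [597.2  54.6 115.5] yaw 0.1 tilt [-1.572e+00  1.000e-03] F [-0.59  0.6  -0.52] w 0.0807 | D [ -2.2   5.9 -95.5] dyaw -0.1 rows 3
  -0.7,31.8,2.0 r0.0 | -0.7,31.8,2.0 r0.0 | -0.7,31.8,2.0 r0.0
```

>>> {"api": "move_arm", "payload": {"deltas": [{"dp":[-2,30,3],"rotation":[0,0,0]},{"dp":[-1,30,2],"rotation":[0,0,0]},{"dp":[-1,20,1],"rotation":[0,0,0]},{"dp":[0,10,0],"rotation":[0,0,0]}]}}

```text
t: 18.43
eef_pos: [0.596, 0.0585, 0.0259]
ee_rot: [-1.569, -0.008, -0.003]
force: [0.3, 0.3, 0.1]
width: 0.0807
```

```bash
python3 -c "
from h import *
go(595,60.5,20,0)
"
```

```text
t 18.4 pos [596.   58.5  25.9] yaw -0.2 tilt [-1.569 -0.008] F [0.26 0.27 0.08] w 0.0807 | D [-1.   2.  -5.9] dyaw 0.2 rows 1
  -1.0,5.9,2.0 r-0.2
```

>>> {"api": "move_arm", "payload": {"deltas": [{"dp":[-1,5,2],"rotation":[0,0,0]},{"dp":[0,0,0],"rotation":[0,0,0]},{"dp":[0,0,0],"rotation":[0,0,0]},{"dp":[0,0,0],"rotation":[0,0,0]},{"dp":[0,0,0],"rotation":[0,0,0]}], "jaw": 255}}

```text
t: 18.85
eef_pos: [0.5935, 0.061, 0.018]
ee_rot: [-1.571, -0.004, -0.003]
force: [0.3, -0.5, -0.6]
width: 0.053
```

>>> {"api": "move_arm", "payload": {"deltas": [{"dp":[0,0,0],"rotation":[0,0,0]},{"dp":[0,0,0],"rotation":[0,0,0]},{"dp":[0,0,0],"rotation":[0,0,0]}]}}

```text
t: 19.1
eef_pos: [0.5937, 0.0613, 0.0191]
ee_rot: [-1.57, -0.005, -0.003]
force: [0.8, -0.4, -4.4]
width: 0.0497
```

>>> {"api": "move_arm", "payload": {"deltas": [{"dp":[0,-20,0],"rotation":[0,0,0]},{"dp":[0,-30,0],"rotation":[0,0,0]},{"dp":[0,-30,0],"rotation":[0,0,0]},{"dp":[0,-10,0],"rotation":[0,0,0]},{"dp":[0,0,0],"rotation":[0,0,0]}]}}

```text
t: 19.52
eef_pos: [0.5905, 0.0604, 0.11]
ee_rot: [-1.571, 0.001, -0.005]
force: [-0.2, -0.1, -3.5]
width: 0.0492
```

>>> {"api": "move_arm", "payload": {"deltas": [{"dp":[0,0,0],"rotation":[0,0,0]}]}}

```text
t: 19.6
eef_pos: [0.5905, 0.0606, 0.1101]
ee_rot: [-1.57, 0.0, -0.005]
force: [-0.4, -0.8, -4.7]
width: 0.0497
```

>>> {"api": "move_arm", "payload": {"deltas": [{"dp":[0,0,0],"rotation":[0,0,0]}]}}

```text
t: 19.68
eef_pos: [0.5901, 0.0605, 0.1092]
ee_rot: [-1.57, 0.001, -0.005]
force: [-0.5, -0.9, -3.5]
width: 0.0498
```

```bash
python3 -c "
from h import *
go(575,-241,115,0)
go(597,254,115,0)
"
```

```text
t 19.7 pos [590.1  60.5 109.2] yaw -0.3 tilt [-1.57e+00  1.00e-03] F [-0.51 -0.86 -3.47] w 0.0498 | D [ -15.1 -301.5    5.8] dyaw 0.3 rows 8
  -1.7,-0.7,-37.7 r-0.0 | -1.7,-0.7,-37.7 r-0.0 | -1.7,-0.7,-37.7 r-0.0 | -1.8,-0.7,-37.7 r-0.0 | -1.8,-0.7,-37.7 r-0.0 | -1.8,-0.7,-37.7 r-0.0 | -1.8,-0.7,-37.7 r-0.0 | -1.9,-0.7,-37.7 r-0.0
t 19.7 pos [590.1  60.5 109.2] yaw -0.3 tilt [-1.57e+00  1.00e-03] F [-0.51 -0.86 -3.47] w 0.0498 | D [  6.9 193.5   5.8] dyaw 0.3 rows 5
  1.2,-1.2,38.7 r-0.1 | 1.2,-1.2,38.7 r-0.1 | 1.3,-1.2,38.7 r-0.1 | 1.3,-1.2,38.7 r-0.1 | 1.3,-1.2,38.7 r-0.1
```

This reads about 3.9 N, so full. It goes to pan slot (575,-241).

>>> {"api": "move_arm", "payload": {"deltas": [{"dp":[-2,-2,-39],"rotation":[0,0,0]},{"dp":[-2,-1,-39],"rotation":[0,0,0]},{"dp":[-2,0,-39],"rotation":[0,0,0]},{"dp":[-2,0,-39],"rotation":[0,0,0]},{"dp":[-2,0,-39],"rotation":[0,0,0]}]}}

```text
t: 20.1
eef_pos: [0.5768, -0.1333, 0.1035]
ee_rot: [-1.57, 0.01, 0.006]
force: [0.5, 0.0, -3.7]
width: 0.0495
```

>>> {"api": "move_arm", "payload": {"deltas": [{"dp":[-1,-1,-39],"rotation":[0,0,0]},{"dp":[-1,0,-36],"rotation":[0,0,0]},{"dp":[0,0,-26],"rotation":[0,0,0]},{"dp":[0,0,0],"rotation":[0,0,0]}]}}

```text
t: 20.43
eef_pos: [0.5692, -0.2445, 0.0956]
ee_rot: [-1.568, 0.022, 0.001]
force: [0.0, 0.5, -4.0]
width: 0.0494
```

```bash
python3 -c "
from h import *
go(576,-241,38,0)
"
```

```text
t 20.4 pos [ 569.2 -244.5   95.6] yaw 0.1 tilt [-1.568  0.022] F [ 0.04  0.49 -3.96] w 0.0494 | D [  6.8   3.5 -57.6] dyaw -0.1 rows 2
  3.4,28.8,1.8 r0.0 | 3.4,28.8,1.8 r0.0
```

>>> {"api": "move_arm", "payload": {"deltas": [{"dp":[3,22,2],"rotation":[0,0,-0.6]},{"dp":[2,20,2],"rotation":[0,0,-0.6]},{"dp":[1,10,1],"rotation":[0,0,0]},{"dp":[0,0,0],"rotation":[0,0,0]}]}}

```text
t: 20.77
eef_pos: [0.5703, -0.2423, 0.0351]
ee_rot: [-1.567, 0.009, -0.006]
force: [-0.5, -0.1, -3.3]
width: 0.0498
```

```bash
python3 -c "
from h import *
go(576,-241,34,0)
"
```

```text
t 20.8 pos [ 570.3 -242.3   35.1] yaw -0.3 tilt [-1.567  0.009] F [-0.53 -0.05 -3.33] w 0.0498 | D [ 5.7  1.3 -1.1] dyaw 0.3 rows 1
  5.7,1.1,1.3 r-0.3
```

>>> {"api": "move_arm", "payload": {"deltas": [{"dp":[3,0,1],"rotation":[0,0,-0.3]},{"dp":[0,2,0],"rotation":[0,0,0]},{"dp":[0,2,0],"rotation":[0,0,0]}]}}

```text
t: 21.02
eef_pos: [0.5748, -0.2408, 0.0333]
ee_rot: [-1.569, 0.004, -0.002]
force: [-4.7, 0.3, 9.7]
width: 0.0491
```

>>> {"api": "move_arm", "payload": {"deltas": [{"dp":[0,2,0],"rotation":[0,0,0]},{"dp":[0,1,0],"rotation":[0,0,0]}]}}

```text
t: 21.18
eef_pos: [0.5767, -0.2405, 0.0337]
ee_rot: [-1.57, 0.001, -0.0]
force: [-0.1, -0.1, -4.2]
width: 0.0496
```

>>> {"api": "move_arm", "payload": {"deltas": [{"dp":[0,1,0],"rotation":[0,0,0]},{"dp":[0,0,0],"rotation":[0,0,0]},{"dp":[0,0,0],"rotation":[0,0,0]},{"dp":[0,0,0],"rotation":[0,0,0]}], "jaw": 75}}

```text
t: 21.52
eef_pos: [0.5804, -0.24, 0.0359]
ee_rot: [-1.572, -0.006, 0.003]
force: [0.4, -0.2, 0.5]
width: 0.0619
```

>>> {"api": "move_arm", "payload": {"deltas": [{"dp":[0,-20,0],"rotation":[0,0,0]},{"dp":[0,-30,0],"rotation":[0,0,0]},{"dp":[0,-30,0],"rotation":[0,0,0]},{"dp":[0,0,0],"rotation":[0,0,0]}]}}

```text
t: 21.85
eef_pos: [0.5795, -0.24, 0.1173]
ee_rot: [-1.572, -0.002, 0.003]
force: [1.3, -0.6, 0.4]
width: 0.0616
```

```bash
python3 -c "
from h import *
f,im=jars();cv2.imwrite('pics/t7.png',im)
go(445,-59,112,0)
"
```

```text
jar px [316. 287.] xy 441.8 66.1 r 22.4
jar px [316. 261.] xy 510.3 63.4 r 22.7
jar px [206. 226.] xy 605.6 349.4 r 25.6
t 21.9 pos [ 578.4 -239.5  114.9] yaw 0.1 tilt [-1.57  0.  ] F [ 0.24 -0.39 -0.28] w 0.0618 | D [-133.4  180.5   -2.9] dyaw -0.1 rows 6
  -22.2,0.5,30.1 r0.0 | -22.2,0.5,30.1 r0.0 | -22.2,0.5,30.1 r0.0 | -22.2,0.5,30.1 r0.0 | -22.2,0.5,30.1 r0.0 | -22.2,0.5,30.1 r0.0
```

View pics/t7.png

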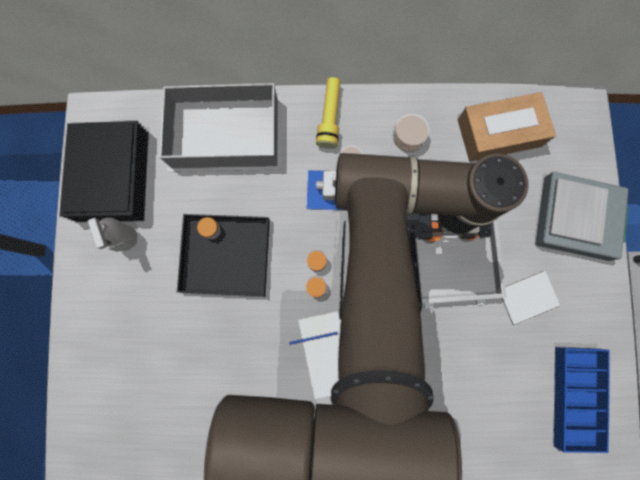

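The tray jar is at (207,228). The arm hides the jar at (445,-59), so I'll take the visible one at (510,63) first.

```bash
python3 -c "
from h import *
go(510,63.4,112,0)
"
```

```text
t 21.9 pos [ 578.4 -239.5  114.9] yaw 0.1 tilt [-1.57  0.  ] F [ 0.24 -0.39 -0.28] w 0.0618 | D [-68.4 302.9  -2.9] dyaw -0.1 rows 8
  -8.5,0.4,37.9 r0.0 | -8.5,0.4,37.9 r0.0 | -8.5,0.4,37.9 r0.0 | -8.5,0.4,37.9 r0.0 | -8.5,0.4,37.9 r0.0 | -8.5,0.4,37.9 r0.0 | -8.5,0.4,37.9 r0.0 | -8.5,0.4,37.9 r0.0
```

>>> {"api": "move_arm", "payload": {"deltas": [{"dp":[-8,-1,39],"rotation":[0,0,0]},{"dp":[-8,0,39],"rotation":[0,0,0]},{"dp":[-8,0,39],"rotation":[0,0,0]},{"dp":[-8,0,39],"rotation":[0,0,0]},{"dp":[-8,0,39],"rotation":[0,0,0]}], "jaw": 20}}

```text
t: 22.32
eef_pos: [0.538, -0.0452, 0.1139]
ee_rot: [-1.571, -0.001, -0.009]
force: [0.5, 0.9, 0.3]
width: 0.0807
```

>>> {"api": "move_arm", "payload": {"deltas": [{"dp":[-8,0,39],"rotation":[0,0,0]},{"dp":[-8,0,39],"rotation":[0,0,0]},{"dp":[-6,0,25],"rotation":[0,0,0]},{"dp":[0,0,0],"rotation":[0,0,0]}]}}

```text
t: 22.65
eef_pos: [0.5136, 0.0676, 0.1125]
ee_rot: [-1.57, -0.001, -0.006]
force: [0.2, 0.7, 0.1]
width: 0.0808
```

```bash
python3 -c "
from h import *
go(510,63.4,20,0)
f,im=jars()
"
```

```text
t 22.6 pos [513.6  67.6 112.5] yaw -0.3 tilt [-1.57e+00 -1.00e-03] F [0.17 0.66 0.07] w 0.0808 | D [ -3.6  -4.2 -92.5] dyaw 0.3 rows 3
  -1.2,30.8,-1.4 r-0.1 | -1.2,30.8,-1.4 r-0.1 | -1.2,30.8,-1.4 r-0.1
jar px [316. 286.] xy 443.0 65.9 r 22.6
jar px [364. 285.] xy 445.4 -58.4 r 23.2
jar px [432. 231.] xy 582.8 -240.3 r 25.1
jar px [470. 230.] xy 586.3 -341.1 r 25.0
jar px [206. 226.] xy 604.9 350.8 r 25.7
```

>>> {"api": "move_arm", "payload": {"deltas": [{"dp":[-2,30,-2],"rotation":[0,0,0]},{"dp":[-2,30,-2],"rotation":[0,0,0]},{"dp":[-1,18,-1],"rotation":[0,0,0]},{"dp":[0,8,0],"rotation":[0,0,0]}]}}

```text
t: 23.03
eef_pos: [0.5116, 0.062, 0.026]
ee_rot: [-1.568, -0.008, -0.003]
force: [-1.7, -0.4, 0.2]
width: 0.0807
```

```bash
python3 -c "
from h import *
go(510,63.4,20,0)
"
```

```text
t 23.0 pos [511.6  62.   26. ] yaw -0.1 tilt [-1.568 -0.008] F [-1.66 -0.39  0.17] w 0.0807 | D [-1.6  1.4 -6. ] dyaw 0.1 rows 1
  -1.6,6.0,1.4 r-0.1
```

>>> {"api": "move_arm", "payload": {"deltas": [{"dp":[-1,6,1],"rotation":[0,0,0]},{"dp":[0,0,0],"rotation":[0,0,0]},{"dp":[0,0,0],"rotation":[0,0,0]},{"dp":[0,0,0],"rotation":[0,0,0]},{"dp":[0,0,0],"rotation":[0,0,0]}], "jaw": 255}}

```text
t: 23.45
eef_pos: [0.5109, 0.0607, 0.0189]
ee_rot: [-1.569, -0.006, -0.005]
force: [-0.1, 0.6, 0.1]
width: 0.053
```

>>> {"api": "move_arm", "payload": {"deltas": [{"dp":[0,0,0],"rotation":[0,0,0]},{"dp":[0,0,0],"rotation":[0,0,0]},{"dp":[0,0,0],"rotation":[0,0,0]}]}}

```text
t: 23.7
eef_pos: [0.5123, 0.0612, 0.021]
ee_rot: [-1.568, -0.009, -0.005]
force: [0.2, 0.6, -0.3]
width: 0.0496
```

>>> {"api": "move_arm", "payload": {"deltas": [{"dp":[0,-20,0],"rotation":[0,0,0]},{"dp":[0,-30,0],"rotation":[0,0,0]},{"dp":[0,-30,0],"rotation":[0,0,0]},{"dp":[0,-10,0],"rotation":[0,0,0]},{"dp":[0,0,0],"rotation":[0,0,0]}]}}

```text
t: 24.12
eef_pos: [0.5104, 0.0605, 0.1145]
ee_rot: [-1.569, -0.007, -0.005]
force: [0.9, 0.5, -1.6]
width: 0.0493
```

>>> {"api": "move_arm", "payload": {"deltas": [{"dp":[0,0,0],"rotation":[0,0,0]}]}}

```text
t: 24.2
eef_pos: [0.5107, 0.0608, 0.1152]
ee_rot: [-1.568, -0.009, -0.005]
force: [0.0, -0.3, -1.2]
width: 0.0494
```

>>> {"api": "move_arm", "payload": {"deltas": [{"dp":[0,0,0],"rotation":[0,0,0]}]}}

```text
t: 24.28
eef_pos: [0.5105, 0.0608, 0.1149]
ee_rot: [-1.567, -0.009, -0.005]
force: [-0.6, -0.4, -0.8]
width: 0.0496
```

```bash
python3 -c "
from h import *
go(506,-241,115,0)
go(597,254,115,0)
"
```

```text
t 24.3 pos [510.5  60.8 114.9] yaw -0.3 tilt [-1.567 -0.009] F [-0.58 -0.41 -0.8 ] w 0.0496 | D [-4.500e+00 -3.018e+02  1.000e-01] dyaw 0.3 rows 8
  -0.4,-0.0,-37.7 r-0.0 | -0.4,-0.0,-37.7 r-0.0 | -0.4,-0.0,-37.7 r-0.0 | -0.4,-0.0,-37.7 r-0.0 | -0.5,-0.0,-37.7 r-0.0 | -0.5,-0.0,-37.7 r-0.0 | -0.5,-0.0,-37.7 r-0.0 | -0.5,-0.0,-37.7 r-0.0
t 24.3 pos [510.5  60.8 114.9] yaw -0.3 tilt [-1.567 -0.009] F [-0.58 -0.41 -0.8 ] w 0.0496 | D [8.650e+01 1.932e+02 1.000e-01] dyaw 0.3 rows 6
  14.2,-0.0,32.3 r-0.1 | 14.3,-0.0,32.3 r-0.1 | 14.3,-0.0,32.3 r-0.1 | 14.3,-0.0,32.2 r-0.1 | 14.4,-0.0,32.2 r-0.1 | 14.4,-0.0,32.2 r-0.1
```

This reads about 1.1 N, so empty. It goes to tray slot (597,254).

>>> {"api": "move_arm", "payload": {"deltas": [{"dp":[14,0,33],"rotation":[0,0,0]},{"dp":[14,0,33],"rotation":[0,0,0.2]},{"dp":[14,0,33],"rotation":[0,0,0.2]},{"dp":[14,0,33],"rotation":[0,0,0]},{"dp":[14,0,33],"rotation":[0,0,0]}]}}

```text
t: 24.7
eef_pos: [0.5776, 0.2235, 0.109]
ee_rot: [-1.572, 0.008, -0.014]
force: [0.6, -0.8, -0.9]
width: 0.0493
```

>>> {"api": "move_arm", "payload": {"deltas": [{"dp":[14,0,22],"rotation":[0,0,0]},{"dp":[0,0,0],"rotation":[0,0,0]}]}}

```text
t: 24.87
eef_pos: [0.5936, 0.2514, 0.1044]
ee_rot: [-1.574, 0.011, -0.01]
force: [1.3, -0.1, -1.2]
width: 0.0495
```

```bash
python3 -c "
from h import *
go(597,253,29,0)
"
```

```text
t 24.9 pos [593.6 251.4 104.4] yaw -0.6 tilt [-1.574  0.011] F [ 1.3  -0.12 -1.21] w 0.0495 | D [  3.4   1.6 -75.4] dyaw 0.6 rows 2
  1.7,37.7,0.8 r-0.3 | 1.7,37.7,0.8 r-0.3
```

>>> {"api": "move_arm", "payload": {"deltas": [{"dp":[1,28,0],"rotation":[0.2,0,-0.4]},{"dp":[0,26,0],"rotation":[0,0,-0.2]},{"dp":[0,16,0],"rotation":[0,0,0]},{"dp":[0,3,0],"rotation":[0,0,0]}]}}

```text
t: 25.2
eef_pos: [0.5932, 0.2528, 0.0229]
ee_rot: [-1.574, 0.004, -0.008]
force: [-10.1, 0.4, 32.4]
width: 0.0494
```

```bash
python3 -c "
from h import *
go(597,253,25,0)
"
```

```text
t 25.2 pos [593.2 252.8  22.9] yaw -0.4 tilt [-1.574  0.004] F [-10.11   0.42  32.44] w 0.0494 | D [3.8 0.2 2.1] dyaw 0.4 rows 1
  3.8,-2.1,0.2 r-0.4
```

Contact came a little firm at 32 N. I'm easing off and releasing.

>>> {"api": "move_arm", "payload": {"deltas": [{"dp":[0,0,0],"rotation":[0,0,0]},{"dp":[0,0,0],"rotation":[0,0,0]}]}}

```text
t: 25.37
eef_pos: [0.5933, 0.2528, 0.0231]
ee_rot: [-1.576, 0.004, -0.006]
force: [-0.8, 0.4, 3.8]
width: 0.0499
```

>>> {"api": "move_arm", "payload": {"deltas": [{"dp":[0,1,0],"rotation":[0,0,0]},{"dp":[0,0,0],"rotation":[0,0,0]},{"dp":[0,0,0],"rotation":[0,0,0]},{"dp":[0,0,0],"rotation":[0,0,0]}], "jaw": 75}}

```text
t: 25.7
eef_pos: [0.593, 0.2521, 0.0219]
ee_rot: [-1.578, 0.006, -0.006]
force: [-0.6, -1.0, -0.2]
width: 0.0616
```

>>> {"api": "move_arm", "payload": {"deltas": [{"dp":[0,-20,0],"rotation":[0,0,0]},{"dp":[0,-30,0],"rotation":[0,0,0]},{"dp":[0,-30,0],"rotation":[0,0,0]},{"dp":[0,-10,0],"rotation":[0,0,0]}]}}

```text
t: 26.03
eef_pos: [0.5909, 0.25, 0.1099]
ee_rot: [-1.584, 0.014, -0.007]
force: [0.5, 1.4, 0.6]
width: 0.0618
```

```bash
python3 -c "
from h import *
f,im=jars();cv2.imwrite('pics/t8.png',im)
go(442,66,112,0)
"
```

```text
jar px [345. 292.] xy 429.0 -8.9 r 21.8
jar px [316. 287.] xy 442.6 66.1 r 22.2
jar px [432. 231.] xy 582.8 -241.1 r 25.3
jar px [470. 230.] xy 586.0 -341.9 r 25.4
t 26.1 pos [591.2 250.3 110.6] yaw -0.4 tilt [-1.583  0.013] F [1.67 0.22 0.84] w 0.0615 | D [-149.2 -184.3    1.4] dyaw 0.4 rows 6
  -24.7,-0.2,-30.9 r-0.1 | -24.7,-0.2,-30.9 r-0.1 | -24.7,-0.2,-30.8 r-0.1 | -24.8,-0.2,-30.8 r-0.1 | -24.8,-0.2,-30.8 r-0.1 | -24.8,-0.2,-30.7 r-0.1
```

View pics/t8.png

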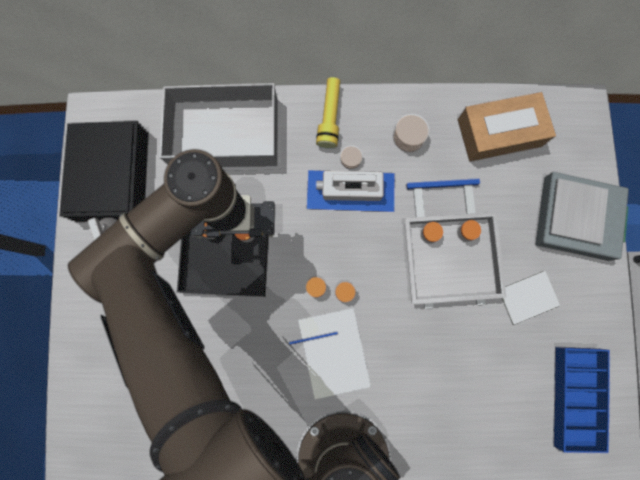

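One jar was knocked to (429,-9), now at px (345,292). It's too near its neighbour for a y-grasp, so I'll grip at (442,66) with the jaw turned by about 42°.

```bash
python3 -c "
from h import *
go(442.5,66,112,42,7)
"
```

```text
t 26.1 pos [591.2 250.3 110.6] yaw -0.4 tilt [-1.583  0.013] F [1.67 0.22 0.84] w 0.0615 | D [-148.7 -184.3    1.4] dyaw 42.4 rows 7
  -21.1,-0.2,-26.5 r-6.1 | -23.7,-0.2,-24.1 r-6.1 | -26.1,-0.2,-21.5 r-6.1 | -28.3,-0.2,-18.6 r-6.1 | -30.1,-0.2,-15.5 r-6.1 | -31.5,-0.2,-12.2 r-6.1 | -32.7,-0.2,-8.8 r-6.1
```

>>> {"api": "move_arm", "payload": {"deltas": [{"dp":[-21,-2,-27],"rotation":[0.2,-6,-0.2]},{"dp":[-24,0,-24],"rotation":[0.2,-6,-0.2]},{"dp":[-26,0,-22],"rotation":[0,-6,0]},{"dp":[-28,0,-19],"rotation":[0,-6,0]},{"dp":[-30,0,-16],"rotation":[0,-6,0]}], "jaw": 20}}

```text
t: 26.5
eef_pos: [0.486, 0.1167, 0.1123]
ee_rot: [-1.571, 0.005, 0.538]
force: [-0.2, -0.4, 1.0]
width: 0.0802
```

>>> {"api": "move_arm", "payload": {"deltas": [{"dp":[-31,0,-12],"rotation":[0,-6,0]},{"dp":[-26,0,-7],"rotation":[0,-6,0]},{"dp":[0,0,0],"rotation":[0,0,0]}]}}

```text
t: 26.75
eef_pos: [0.4411, 0.0622, 0.1109]
ee_rot: [-1.568, 0.008, 0.763]
force: [-0.7, 0.1, -1.3]
width: 0.0811
```

```bash
python3 -c "
from h import *
go(442.5,66,20,42)
"
```

```text
t 26.8 pos [441.1  62.2 110.9] yaw 43.7 tilt [-1.568  0.008] F [-0.65  0.13 -1.32] w 0.0811 | D [  1.4   3.8 -90.9] dyaw -1.7 rows 3
  1.2,30.3,0.6 r0.6 | 1.2,30.3,0.6 r0.6 | 1.2,30.3,0.6 r0.6
```

>>> {"api": "move_arm", "payload": {"deltas": [{"dp":[1,30,1],"rotation":[0,0.5,0]},{"dp":[0,30,1],"rotation":[0,0.5,0]},{"dp":[0,16,0],"rotation":[0,0,0]},{"dp":[0,6,0],"rotation":[0,0,0]}]}}

```text
t: 27.08
eef_pos: [0.441, 0.0635, 0.0294]
ee_rot: [-1.57, -0.002, 0.742]
force: [-0.3, -0.2, 0.3]
width: 0.0806
```

```bash
python3 -c "
from h import *
go(442.5,66,20,42)
"
```

```text
t 27.1 pos [441.   63.5  29.4] yaw 42.5 tilt [-1.57  -0.002] F [-0.28 -0.19  0.3 ] w 0.0806 | D [ 1.5  2.5 -9.4] dyaw -0.5 rows 1
  2.8,9.4,0.9 r0.5
```

>>> {"api": "move_arm", "payload": {"deltas": [{"dp":[2,9,0.5],"rotation":[0,0.5,0]},{"dp":[0,0,0],"rotation":[0,0,0]},{"dp":[0,0,0],"rotation":[0,0,0]},{"dp":[0,0,0],"rotation":[0,0,0]},{"dp":[0,0,0],"rotation":[0,0,0]}], "jaw": 255}}

```text
t: 27.5
eef_pos: [0.4419, 0.065, 0.0195]
ee_rot: [-1.57, 0.001, 0.733]
force: [0.2, -0.5, 0.6]
width: 0.0529
```

>>> {"api": "move_arm", "payload": {"deltas": [{"dp":[0,0,0],"rotation":[0,0,0]},{"dp":[0,0,0],"rotation":[0,0,0]},{"dp":[0,0,0],"rotation":[0,0,0]}]}}

```text
t: 27.75
eef_pos: [0.4429, 0.0656, 0.0212]
ee_rot: [-1.57, -0.002, 0.733]
force: [-0.8, -0.7, -1.3]
width: 0.0495
```

>>> {"api": "move_arm", "payload": {"deltas": [{"dp":[0,-20,0],"rotation":[0,0,0]},{"dp":[0,-30,0],"rotation":[0,0,0]},{"dp":[0,-30,0],"rotation":[0,0,0]},{"dp":[0,-10,0],"rotation":[0,0,0]},{"dp":[0,0,0],"rotation":[0,0,0]}]}}

```text
t: 28.17
eef_pos: [0.4416, 0.0646, 0.1149]
ee_rot: [-1.57, 0.001, 0.733]
force: [-0.2, 0.1, -0.8]
width: 0.0497
```

>>> {"api": "move_arm", "payload": {"deltas": [{"dp":[0,0,0],"rotation":[0,0,0]}]}}

```text
t: 28.25
eef_pos: [0.4419, 0.0648, 0.1155]
ee_rot: [-1.57, -0.001, 0.733]
force: [-1.7, 0.2, -0.4]
width: 0.0495
```

>>> {"api": "move_arm", "payload": {"deltas": [{"dp":[0,0,0],"rotation":[0,0,0]}]}}

```text
t: 28.33
eef_pos: [0.4417, 0.0648, 0.1152]
ee_rot: [-1.57, -0.002, 0.733]
force: [-0.5, 0.2, -1.1]
width: 0.0497
```

```bash
python3 -c "
from h import *
go(512,-345,115,0,11)
go(527,256,115,0)
"
```

```text
t 28.3 pos [441.7  64.8 115.2] yaw 42.0 tilt [-1.57  -0.002] F [-0.52  0.2  -1.11] w 0.0497 | D [ 7.030e+01 -4.098e+02 -2.000e-01] dyaw -42.0 rows 11
  -20.2,0.0,-32.0 r3.8 | -18.0,0.0,-33.2 r3.8 | -15.7,0.0,-34.4 r3.8 | -13.4,0.0,-35.3 r3.8 | -11.0,0.0,-36.1 r3.8 | -8.6,0.0,-36.8 r3.8 | -6.1,0.0,-37.3 r3.8 | -3.6,0.0,-37.6 r3.8 | -1.1,0.0,-37.8 r3.8 | 1.4,0.0,-37.8 r3.8 | 3.9,0.0,-37.6 r3.8
t 28.3 pos [441.7  64.8 115.2] yaw 42.0 tilt [-1.57  -0.002] F [-0.52  0.2  -1.11] w 0.0497 | D [ 85.3 191.2  -0.2] dyaw -42.0 rows 6
  31.9,0.0,14.2 r7.0 | 29.9,0.0,18.0 r7.0 | 27.5,0.0,21.5 r7.0 | 24.7,0.0,24.7 r7.0 | 21.5,0.0,27.5 r7.0 | 18.0,0.0,29.9 r7.0
```

This reads about 0.8 N, so empty. I'll set it in the roomy near half of the tray, at (475,300).

```bash
python3 -c "
from h import *
go(475,300,115,0,7)
"
```

```text
t 28.3 pos [441.7  64.8 115.2] yaw 42.0 tilt [-1.57  -0.002] F [-0.52  0.2  -1.11] w 0.0497 | D [ 3.330e+01  2.352e+02 -2.000e-01] dyaw -42.0 rows 7
  26.0,0.0,21.8 r6.0 | 23.6,0.0,24.4 r6.0 | 20.9,0.0,26.7 r6.0 | 18.0,0.0,28.8 r6.0 | 14.9,0.0,30.5 r6.0 | 11.6,0.0,31.9 r6.0 | 8.2,0.0,32.9 r6.0
```

>>> {"api": "move_arm", "payload": {"deltas": [{"dp":[26,0,22],"rotation":[0,6,0]},{"dp":[24,0,24],"rotation":[0,6,0]},{"dp":[21,0,27],"rotation":[0,6,0]},{"dp":[18,0,29],"rotation":[0,6,0]},{"dp":[15,0,30],"rotation":[0,6,0]}]}}

```text
t: 28.75
eef_pos: [0.4626, 0.2308, 0.1088]
ee_rot: [-1.574, 0.009, 0.183]
force: [0.9, -0.1, -1.3]
width: 0.0495
```

>>> {"api": "move_arm", "payload": {"deltas": [{"dp":[12,0,32],"rotation":[0,6,0]},{"dp":[8,0,28],"rotation":[0,6,0]},{"dp":[0,0,0],"rotation":[0,0,0]}]}}

```text
t: 29.0
eef_pos: [0.4742, 0.3, 0.1029]
ee_rot: [-1.58, 0.011, -0.041]
force: [0.6, 0.2, -1.3]
width: 0.0495
```

```bash
python3 -c "
from h import *
go(475,300,30,0)
"
```

```text
t 29.0 pos [474.2 300.  102.9] yaw -2.4 tilt [-1.58   0.011] F [ 0.61  0.17 -1.26] w 0.0495 | D [  0.8   0.  -72.9] dyaw 2.4 rows 2
  0.4,36.5,0.0 r-1.2 | 0.4,36.5,0.0 r-1.2
```

>>> {"api": "move_arm", "payload": {"deltas": [{"dp":[0,28,0],"rotation":[0.3,-1,-0.4]},{"dp":[0,24,0],"rotation":[0.2,-1,-0.2]},{"dp":[0,14,0],"rotation":[0,0,0]},{"dp":[0,0,0],"rotation":[0,0,0]}]}}

```text
t: 29.33
eef_pos: [0.472, 0.301, 0.0284]
ee_rot: [-1.576, 0.005, -0.002]
force: [-0.2, -0.2, -1.6]
width: 0.0494
```

```bash
python3 -c "
from h import *
go(475,300,25,0)
"
```

```text
t 29.3 pos [472.  301.   28.4] yaw -0.1 tilt [-1.576  0.005] F [-0.18 -0.16 -1.59] w 0.0494 | D [ 3.  -1.  -3.4] dyaw 0.1 rows 1
  3.0,3.4,-1.0 r-0.1
```

>>> {"api": "move_arm", "payload": {"deltas": [{"dp":[0,3,0],"rotation":[0,0,0]},{"dp":[0,2,0],"rotation":[0,0,0]},{"dp":[0,1,0],"rotation":[0,0,0]}]}}

```text
t: 29.58
eef_pos: [0.4717, 0.3001, 0.0234]
ee_rot: [-1.58, 0.006, -0.0]
force: [-3.7, -0.2, 6.4]
width: 0.0495
```

>>> {"api": "move_arm", "payload": {"deltas": [{"dp":[0,1,0],"rotation":[0,0,0]},{"dp":[0,0,0],"rotation":[0,0,0]}]}}

```text
t: 29.75
eef_pos: [0.472, 0.3003, 0.024]
ee_rot: [-1.579, 0.005, -0.0]
force: [-0.1, -0.3, -0.1]
width: 0.0495
```

>>> {"api": "move_arm", "payload": {"deltas": [{"dp":[0,1,0],"rotation":[0,0,0]},{"dp":[0,0,0],"rotation":[0,0,0]},{"dp":[0,0,0],"rotation":[0,0,0]},{"dp":[0,0,0],"rotation":[0,0,0]}], "jaw": 75}}

```text
t: 30.08
eef_pos: [0.4729, 0.3006, 0.024]
ee_rot: [-1.578, 0.004, -0.001]
force: [0.6, -1.3, 0.2]
width: 0.0614
```

>>> {"api": "move_arm", "payload": {"deltas": [{"dp":[0,-20,0],"rotation":[0,0,0]},{"dp":[0,-30,0],"rotation":[0,0,0]},{"dp":[0,-30,0],"rotation":[0,0,0]},{"dp":[0,-10,0],"rotation":[0,0,0]}]}}

```text
t: 30.42
eef_pos: [0.4716, 0.2988, 0.1131]
ee_rot: [-1.585, 0.01, -0.002]
force: [0.5, 0.9, 0.1]
width: 0.0623
```

```bash
python3 -c "
from h import *
f,im=jars();cv2.imwrite('pics/t9.png',im)
go(429,-9,112,0)
"
```

```text
jar px [345. 292.] xy 429.2 -8.8 r 22.0
jar px [432. 231.] xy 582.8 -240.3 r 25.1
jar px [244. 229.] xy 593.6 254.1 r 24.7
jar px [471. 230.] xy 586.0 -341.9 r 25.4
jar px [206. 226.] xy 603.6 350.7 r 25.6
t 30.5 pos [471.9 299.2 113.8] yaw -0.1 tilt [-1.584  0.009] F [1.14 0.54 1.11] w 0.0621 | D [ -42.9 -308.2   -1.8] dyaw 0.1 rows 8
  -5.3,0.2,-38.5 r-0.0 | -5.3,0.2,-38.5 r-0.0 | -5.3,0.2,-38.5 r-0.0 | -5.3,0.2,-38.5 r-0.0 | -5.3,0.2,-38.5 r-0.0 | -5.3,0.2,-38.5 r-0.0 | -5.3,0.2,-38.5 r-0.0 | -5.4,0.2,-38.5 r-0.0
```

View pics/t9.png

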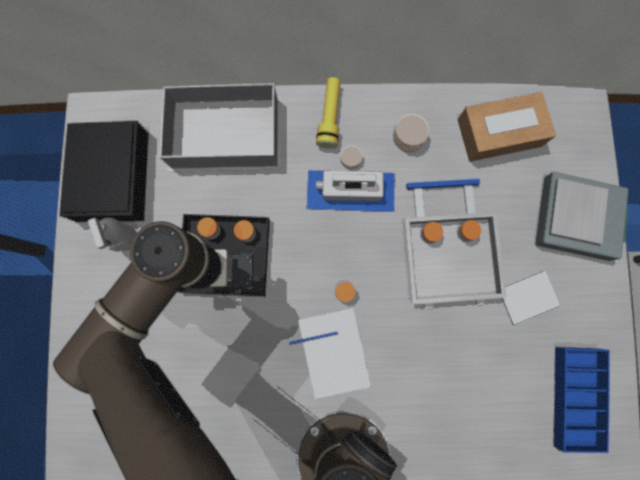

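One jar is left, at px (345,292). Going to it.

>>> {"api": "move_arm", "payload": {"deltas": [{"dp":[-5,0,-39],"rotation":[0.2,0,-0.2]},{"dp":[-5,0,-39],"rotation":[0.2,0,-0.2]},{"dp":[-5,0,-39],"rotation":[0.2,0,0]},{"dp":[-5,0,-39],"rotation":[0,0,0]},{"dp":[-5,0,-39],"rotation":[0,0,0]}], "jaw": 20}}

```text
t: 30.88
eef_pos: [0.4484, 0.1055, 0.115]
ee_rot: [-1.569, -0.004, 0.007]
force: [1.6, 0.2, 0.2]
width: 0.08
```

>>> {"api": "move_arm", "payload": {"deltas": [{"dp":[-5,0,-39],"rotation":[0,0,0]},{"dp":[-5,0,-39],"rotation":[0,0,0]},{"dp":[-4,0,-28],"rotation":[0,0,0]},{"dp":[0,0,0],"rotation":[0,0,0]}]}}

```text
t: 31.22
eef_pos: [0.43, -0.0103, 0.1137]
ee_rot: [-1.569, -0.002, 0.005]
force: [-0.1, 1.5, -0.8]
width: 0.0807
```

```bash
python3 -c "
from h import *
go(429,-9,20,0)
"
```

```text
t 31.2 pos [430.  -10.3 113.7] yaw 0.3 tilt [-1.569 -0.002] F [-0.12  1.45 -0.76] w 0.0807 | D [ -1.    1.3 -93.7] dyaw -0.3 rows 3
  -0.3,31.2,0.4 r0.1 | -0.3,31.2,0.4 r0.1 | -0.3,31.2,0.4 r0.1
```

>>> {"api": "move_arm", "payload": {"deltas": [{"dp":[-1,30,0],"rotation":[0,0,0]},{"dp":[-1,30,0],"rotation":[0,0,0]},{"dp":[0,18,0],"rotation":[0,0,0]},{"dp":[0,7,0],"rotation":[0,0,0]}]}}

```text
t: 31.55
eef_pos: [0.4305, -0.0121, 0.0286]
ee_rot: [-1.565, -0.011, -0.001]
force: [-1.3, -0.8, 0.0]
width: 0.0809
```

```bash
python3 -c "
from h import *
go(429,-9,20,0)
"
```

```text
t 31.6 pos [430.5 -12.1  28.6] yaw -0.1 tilt [-1.565 -0.011] F [-1.3  -0.81  0.01] w 0.0809 | D [-1.5  3.1 -8.6] dyaw 0.1 rows 1
  -1.5,8.6,3.1 r-0.1
```

>>> {"api": "move_arm", "payload": {"deltas": [{"dp":[-1,8,3],"rotation":[0,0,0.3]},{"dp":[0,0,0],"rotation":[0,0,0]},{"dp":[0,0,0],"rotation":[0,0,0]},{"dp":[0,0,0],"rotation":[0,0,0]},{"dp":[0,0,0],"rotation":[0,0,0]}], "jaw": 255}}

```text
t: 31.97
eef_pos: [0.4286, -0.0087, 0.0183]
ee_rot: [-1.567, -0.002, -0.001]
force: [-0.2, -0.9, -0.6]
width: 0.0527
```

>>> {"api": "move_arm", "payload": {"deltas": [{"dp":[0,0,0],"rotation":[0,0,0]},{"dp":[0,0,0],"rotation":[0,0,0]},{"dp":[0,0,0],"rotation":[0,0,0]}]}}

```text
t: 32.22
eef_pos: [0.4287, -0.0083, 0.0191]
ee_rot: [-1.566, -0.003, -0.001]
force: [0.0, -0.1, -4.5]
width: 0.0497
```

>>> {"api": "move_arm", "payload": {"deltas": [{"dp":[0,-20,0],"rotation":[0,0,0]},{"dp":[0,-30,0],"rotation":[0,0,0]},{"dp":[0,-30,0],"rotation":[0,0,0]},{"dp":[0,-10,0],"rotation":[0,0,0]},{"dp":[0,0,0],"rotation":[0,0,0]}]}}

```text
t: 32.63
eef_pos: [0.4255, -0.0098, 0.1115]
ee_rot: [-1.568, 0.003, -0.003]
force: [-0.3, 0.6, -4.3]
width: 0.0497
```

>>> {"api": "move_arm", "payload": {"deltas": [{"dp":[0,0,0],"rotation":[0,0,0]}]}}

```text
t: 32.72
eef_pos: [0.4255, -0.0097, 0.1118]
ee_rot: [-1.566, 0.001, -0.003]
force: [-0.6, -0.1, -4.5]
width: 0.0494
```

>>> {"api": "move_arm", "payload": {"deltas": [{"dp":[0,0,0],"rotation":[0,0,0]}]}}

```text
t: 32.8
eef_pos: [0.4251, -0.0097, 0.1113]
ee_rot: [-1.566, 0.001, -0.003]
force: [0.1, 0.5, -4.5]
width: 0.0494
```

```bash
python3 -c "
from h import *
go(490,-295,115,0)
go(475,380,115,0)
"
```

```text
t 32.8 pos [425.1  -9.7 111.3] yaw -0.2 tilt [-1.566e+00  1.000e-03] F [ 0.15  0.5  -4.46] w 0.0494 | D [  64.9 -285.3    3.7] dyaw 0.2 rows 8
  8.2,-0.5,-35.6 r-0.0 | 8.2,-0.5,-35.6 r-0.0 | 8.2,-0.5,-35.6 r-0.0 | 8.2,-0.5,-35.6 r-0.0 | 8.2,-0.5,-35.6 r-0.0 | 8.2,-0.5,-35.6 r-0.0 | 8.1,-0.5,-35.7 r-0.0 | 8.1,-0.5,-35.7 r-0.0
t 32.8 pos [425.1  -9.7 111.3] yaw -0.2 tilt [-1.566e+00  1.000e-03] F [ 0.15  0.5  -4.46] w 0.0494 | D [ 49.9 389.7   3.7] dyaw 0.2 rows 10
  4.9,-0.4,39.0 r-0.0 | 4.9,-0.4,39.0 r-0.0 | 4.9,-0.4,39.0 r-0.0 | 4.9,-0.4,39.0 r-0.0 | 4.9,-0.4,39.0 r-0.0 | 4.9,-0.4,39.0 r-0.0 | 4.9,-0.4,39.0 r-0.0 | 4.9,-0.4,39.0 r-0.0 | 5.0,-0.4,39.0 r-0.0 | 5.0,-0.4,39.0 r-0.0
```

This reads 4.4 N, so full. It goes to the pan at (480,-295), in the middle of the near half.

>>> {"api": "move_arm", "payload": {"deltas": [{"dp":[7,-2,-37],"rotation":[0,0,0]},{"dp":[7,-1,-37],"rotation":[0,0,0]},{"dp":[7,0,-37],"rotation":[0,0,0]},{"dp":[7,0,-37],"rotation":[0,0,0]},{"dp":[7,0,-37],"rotation":[0,0,0]}]}}

```text
t: 33.22
eef_pos: [0.4588, -0.1939, 0.1076]
ee_rot: [-1.564, 0.008, 0.012]
force: [0.2, 1.4, -4.3]
width: 0.0496
```

>>> {"api": "move_arm", "payload": {"deltas": [{"dp":[7,0,-37],"rotation":[0,0,0]},{"dp":[7,0,-37],"rotation":[0,0,0]},{"dp":[5,0,-18],"rotation":[0,0,0]},{"dp":[0,0,0],"rotation":[0,0,0]}]}}

```text
t: 33.55
eef_pos: [0.4764, -0.2957, 0.0982]
ee_rot: [-1.562, 0.019, 0.008]
force: [0.6, -0.0, -3.3]
width: 0.0496
```

```bash
python3 -c "
from h import *
go(480,-295,38,0)
"
```

```text
t 33.5 pos [ 476.4 -295.7   98.2] yaw 0.4 tilt [-1.562  0.019] F [ 0.62 -0.01 -3.26] w 0.0496 | D [  3.6   0.7 -60.2] dyaw -0.4 rows 2
  1.8,30.1,0.3 r0.2 | 1.8,30.1,0.3 r0.2
```

>>> {"api": "move_arm", "payload": {"deltas": [{"dp":[3,24,0],"rotation":[-0.3,0,-0.6]},{"dp":[2,20,0],"rotation":[-0.2,0,-0.5]},{"dp":[1,10,0],"rotation":[0,0,0]},{"dp":[0,0,0],"rotation":[0,0,0]}]}}

```text
t: 33.88
eef_pos: [0.4779, -0.297, 0.0348]
ee_rot: [-1.569, 0.008, 0.001]
force: [-0.0, 0.3, -4.4]
width: 0.0497
```

```bash
python3 -c "
from h import *
go(480,-295,34,0)
"
```

```text
t 33.9 pos [ 477.9 -297.    34.8] yaw 0.1 tilt [-1.569  0.008] F [-0.02  0.28 -4.42] w 0.0497 | D [ 2.1  2.  -0.8] dyaw -0.1 rows 1
  2.1,0.8,2.0 r0.1
```

>>> {"api": "move_arm", "payload": {"deltas": [{"dp":[0,2,0],"rotation":[0,0,-0.3]},{"dp":[0,2,0],"rotation":[0,0,0]},{"dp":[0,1,0],"rotation":[0,0,0]}]}}

```text
t: 34.13
eef_pos: [0.4797, -0.2968, 0.0329]
ee_rot: [-1.571, 0.002, 0.005]
force: [-0.9, -0.6, -3.6]
width: 0.0496
```

>>> {"api": "move_arm", "payload": {"deltas": [{"dp":[0,1,0],"rotation":[0,0,0]},{"dp":[0,1,0],"rotation":[0,0,0]}]}}

```text
t: 34.3
eef_pos: [0.48, -0.2967, 0.0328]
ee_rot: [-1.572, 0.002, 0.007]
force: [-3.5, 0.9, 9.4]
width: 0.0497
```

>>> {"api": "move_arm", "payload": {"deltas": [{"dp":[0,1,0],"rotation":[0,0,0]},{"dp":[0,0,0],"rotation":[0,0,0]},{"dp":[0,0,0],"rotation":[0,0,0]},{"dp":[0,0,0],"rotation":[0,0,0]}], "jaw": 75}}

```text
t: 34.63
eef_pos: [0.4814, -0.2968, 0.0331]
ee_rot: [-1.573, -0.002, 0.008]
force: [-0.3, -0.5, -0.5]
width: 0.0612
```

>>> {"api": "move_arm", "payload": {"deltas": [{"dp":[0,-20,0],"rotation":[0,0,0]},{"dp":[0,-30,0],"rotation":[0,0,0]},{"dp":[0,-30,0],"rotation":[0,0,0]},{"dp":[0,-10,0],"rotation":[0,0,0]}]}}

```text
t: 34.97
eef_pos: [0.479, -0.2959, 0.122]
ee_rot: [-1.571, 0.007, 0.008]
force: [0.5, -1.2, 0.1]
width: 0.062
```

```bash
python3 -c "
from h import *
go(340,-303,112,0)
"
```

```text
t 35.0 pos [ 479.  -295.9  122. ] yaw 0.4 tilt [-1.571  0.007] F [ 0.51 -1.15  0.11] w 0.062 | D [-139.    -7.1  -10. ] dyaw -0.4 rows 4
  -34.8,2.5,-1.5 r0.1 | -34.8,2.5,-1.6 r0.1 | -34.8,2.5,-1.6 r0.1 | -34.8,2.5,-1.7 r0.1
```

>>> {"api": "move_arm", "payload": {"deltas": [{"dp":[-35,0,-2],"rotation":[0,0,0]},{"dp":[-35,0,-2],"rotation":[0,0,0]},{"dp":[-32,0,-2],"rotation":[0,0,0]},{"dp":[-10,0,0],"rotation":[0,0,0]},{"dp":[0,0,0],"rotation":[0,0,0]}], "jaw": 255}}

```text
t: 35.38
eef_pos: [0.3671, -0.3035, 0.1262]
ee_rot: [-1.574, -0.002, 0.01]
force: [0.4, -0.3, 0.1]
width: 0.034
```

>>> {"api": "move_arm", "payload": {"deltas": [{"dp":[0,0,0],"rotation":[0,0,0]},{"dp":[0,0,0],"rotation":[0,0,0]},{"dp":[0,0,0],"rotation":[0,0,0]},{"dp":[0,0,0],"rotation":[0,0,0]},{"dp":[0,0,0],"rotation":[0,0,0]}]}}

```text
t: 35.8
eef_pos: [0.3706, -0.3041, 0.1266]
ee_rot: [-1.575, -0.004, 0.011]
force: [0.4, -0.2, 0.3]
width: 0.0023
```

```bash
python3 -c "
from h import *
f,im=jars();cv2.imwrite('pics/t10.png',im)
P=cloud(f);z=P[:,:,2]
for c in (415,425,440,455): # rim near edge
  col=[(r,P[r,c]) for r in range(280,320) if 0.045<z[r,c]<0.07]
  print(c,[(r,np.round(p*1000).astype(int).tolist()) for r,p in col])
go(372,-301,25,0)
f=arm.grab_frame('scene');cv2.imwrite('pics/s10.png',f['pixels'][:,:,::-1])
"
```

```text
jar px [224. 277.] xy 472.6 300.3 r 23.9
jar px [432. 231.] xy 584.4 -240.6 r 25.2
jar px [244. 230.] xy 594.4 252.2 r 24.5
jar px [470. 229.] xy 587.3 -342.0 r 25.2
jar px [207. 225.] xy 605.4 351.0 r 26.3
415 []
425 []
440 []
455 []
t 35.9 pos [ 370.6 -304.   126.5] yaw 0.6 tilt [-1.575 -0.004] F [-0.47  0.18  0.23] w 0.0012 | D [   1.4    3.  -101.5] dyaw -0.6 rows 3
  0.5,33.8,1.0 r0.2 | 0.5,33.8,1.0 r0.2 | 0.5,33.8,1.0 r0.2
```

View pics/t10.png

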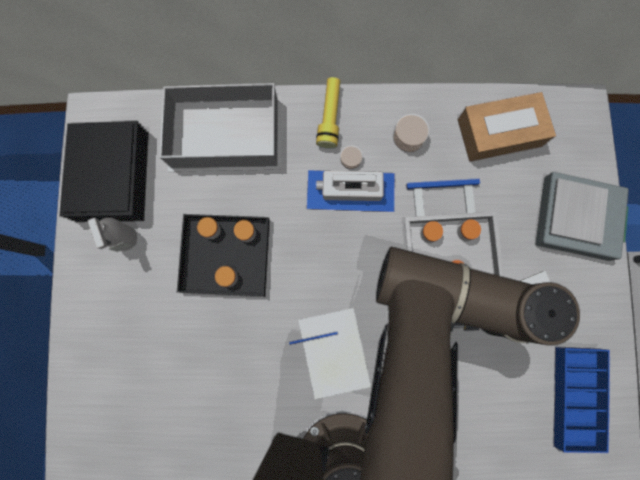

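View pics/s10.png

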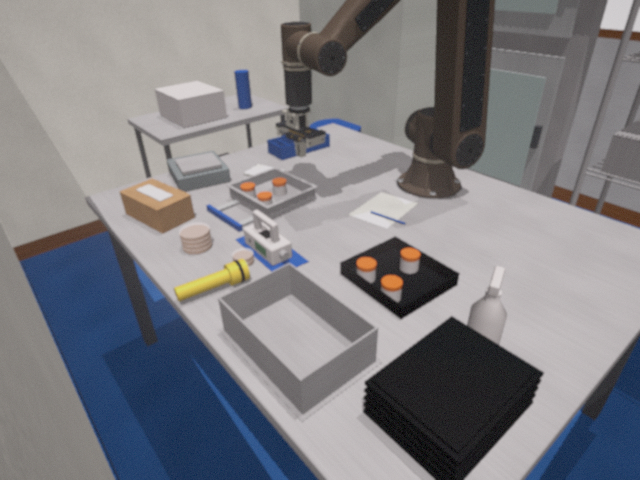

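Three jars stand upright in the pan and three in the tray, and the counter is on the mat. I'm going down in front of the pan with the fingers closed.

>>> {"api": "move_arm", "payload": {"deltas": [{"dp":[-4,30,1],"rotation":[0,0,0]},{"dp":[-2,30,1],"rotation":[0,0,0]},{"dp":[-2,22,1],"rotation":[0,0,0]},{"dp":[0,8,0],"rotation":[0,0,0]},{"dp":[0,0,0],"rotation":[0,0,0]}]}}

```text
t: 36.32
eef_pos: [0.366, -0.3022, 0.0344]
ee_rot: [-1.577, -0.008, 0.013]
force: [0.1, 0.6, -0.2]
width: 0.0002
```

```bash
python3 -c "
from h import *
go(400,-300,30,0)
f=arm.grab_frame('scene');cv2.imwrite('pics/s11.png',cv2.resize(f['pixels'][130:240,200:360,::-1],None,fx=5,fy=5,interpolation=2))
"
```

```text
t 36.3 pos [ 366.  -302.2   34.4] yaw 0.7 tilt [-1.577 -0.008] F [ 0.14  0.59 -0.22] w 0.0002 | D [34.   2.2 -4.4] dyaw -0.7 rows 1
  34.0,4.4,1.8 r0.7
```

View pics/s11.png

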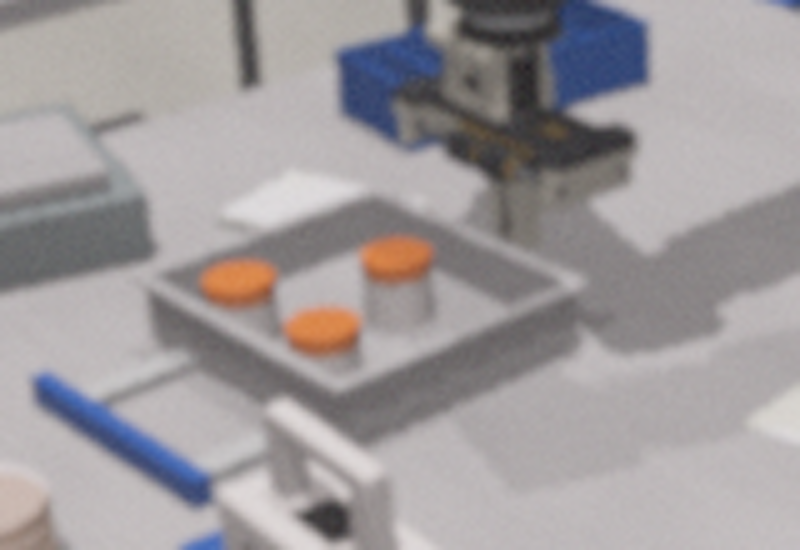

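The closed fingers are just outside the near wall, at (515,230) in this crop. I'll push slowly.

>>> {"api": "move_arm", "payload": {"deltas": [{"dp":[8,1,0.4],"rotation":[0,0,0]},{"dp":[8,1,0.4],"rotation":[0,0,0]},{"dp":[7,0,0.4],"rotation":[0,0,0]},{"dp":[7,0,0.4],"rotation":[0,0,0]},{"dp":[7,0,0.4],"rotation":[0,0,0]}]}}

```text
t: 36.78
eef_pos: [0.4058, -0.3001, 0.0355]
ee_rot: [-1.578, -0.008, 0.012]
force: [-5.9, -2.5, -2.8]
width: 0.0003
```

>>> {"api": "move_arm", "payload": {"deltas": [{"dp":[8,0,0.4],"rotation":[0,0,0]},{"dp":[8,0,0.4],"rotation":[0,0,0]},{"dp":[8,0,0.4],"rotation":[0,0,0]},{"dp":[8,0,0.4],"rotation":[0,0,0]},{"dp":[8,0,0.4],"rotation":[0,0,0]}]}}

```text
t: 37.2
eef_pos: [0.4434, -0.2975, 0.0358]
ee_rot: [-1.576, 0.004, 0.012]
force: [-4.5, -3.0, -1.2]
width: 0.0004
```

>>> {"api": "move_arm", "payload": {"deltas": [{"dp":[8,0,0.4],"rotation":[0,0,0]},{"dp":[8,0,0.4],"rotation":[0,0,0]},{"dp":[6,0,0.3],"rotation":[0,0,0]},{"dp":[4,0,0.2],"rotation":[0,0,0]}]}}

```text
t: 37.53
eef_pos: [0.4689, -0.2962, 0.0359]
ee_rot: [-1.576, 0.011, 0.011]
force: [-3.8, -3.1, 0.7]
width: 0.0002
```

```bash
python3 -c "
from h import *
f,im=jars()
f=arm.grab_frame('scene');cv2.imwrite('pics/s12.png',cv2.resize(f['pixels'][130:240,200:360,::-1],None,fx=5,fy=5,interpolation=2))
"
```

```text
jar px [224. 276.] xy 472.4 300.7 r 23.5
jar px [243. 229.] xy 594.8 252.8 r 25.1
jar px [207. 225.] xy 604.0 349.8 r 24.5
jar px [430. 204.] xy 655.8 -237.5 r 25.1
jar px [467. 202.] xy 659.9 -337.3 r 25.3
```

View pics/s12.png

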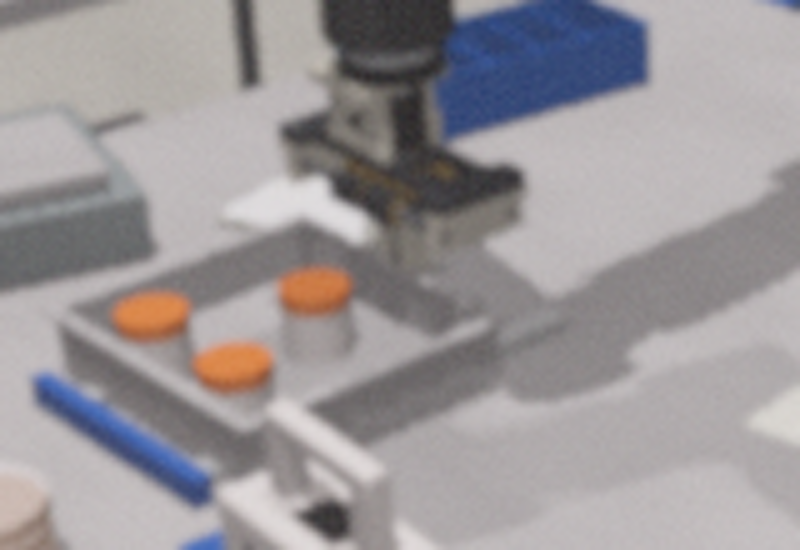

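The pan has travelled about 75 mm and the jars are standing. About 14 mm remains.

>>> {"api": "move_arm", "payload": {"deltas": [{"dp":[5,0,0.2],"rotation":[0,0,0]},{"dp":[4,0,0.2],"rotation":[0,0,0]},{"dp":[3,0,0.2],"rotation":[0,0,0]}]}}

```text
t: 37.88
eef_pos: [0.4799, -0.2953, 0.036]
ee_rot: [-1.576, 0.012, 0.011]
force: [-6.3, -4.7, 2.4]
width: 0.0005
```

>>> {"api": "move_arm", "payload": {"deltas": [{"dp":[3,0,0.2],"rotation":[0,0,0]},{"dp":[3,0,0.2],"rotation":[0,0,0]}]}}

```text
t: 38.05
eef_pos: [0.4797, -0.2951, 0.0358]
ee_rot: [-1.575, 0.024, 0.011]
force: [-11.4, -3.5, 9.0]
width: 0.0005
```

>>> {"api": "move_arm", "payload": {"deltas": [{"dp":[6,0,0.2],"rotation":[0,0,0]},{"dp":[6,0,0.2],"rotation":[0,0,0]}]}}

```text
t: 38.22
eef_pos: [0.4794, -0.2945, 0.035]
ee_rot: [-1.572, 0.045, 0.009]
force: [-19.8, -5.1, 13.4]
width: 0.0003
```

```bash
python3 -c "
from h import *
f,im=jars()
f=arm.grab_frame('scene');cv2.imwrite('pics/s13.png',cv2.resize(f['pixels'][130:240,200:360,::-1],None,fx=5,fy=5,interpolation=2))
"
```

```text
jar px [225. 276.] xy 473.3 300.9 r 23.5
jar px [241. 229.] xy 595.4 255.5 r 24.7
jar px [206. 228.] xy 603.5 349.3 r 24.4
jar px [429. 199.] xy 668.9 -236.7 r 24.5
jar px [467. 198.] xy 671.7 -336.1 r 26.0
```

View pics/s13.png

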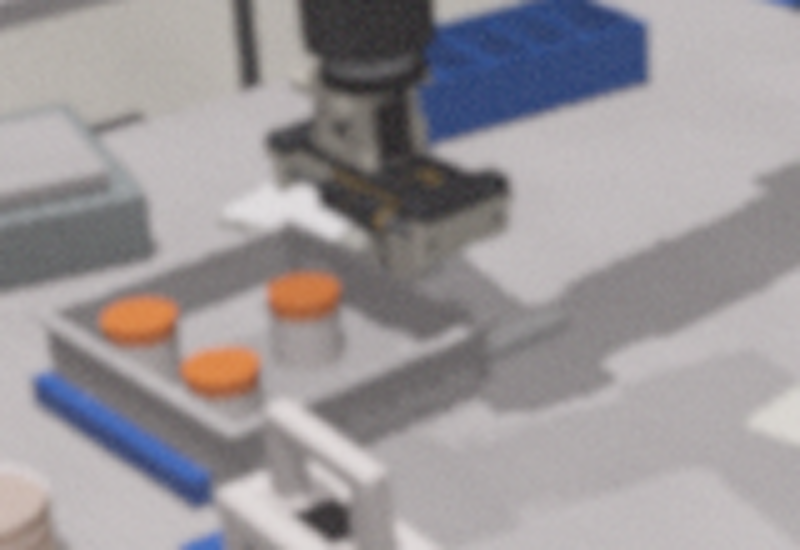

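The pan is against the blue stop: force rises to 20 N with no further motion. I'm backing off and going up.

>>> {"api": "move_arm", "payload": {"deltas": [{"dp":[-12,0,0],"rotation":[0,0,-1]},{"dp":[-20,0,0],"rotation":[0,0,-1]},{"dp":[-20,0,0],"rotation":[0,0,0]},{"dp":[0,-30,0],"rotation":[0,0,0]},{"dp":[0,-35,0],"rotation":[0,0,0]}]}}

```text
t: 38.73
eef_pos: [0.4234, -0.2934, 0.0973]
ee_rot: [-1.568, 0.016, 0.007]
force: [1.7, -0.6, -0.3]
width: 0.0004
```

>>> {"api": "move_arm", "payload": {"deltas": [{"dp":[-20,-35,0],"rotation":[0,0,0]},{"dp":[-20,-35,0],"rotation":[0,0,0]},{"dp":[0,-20,-20],"rotation":[0,0,0]},{"dp":[0,0,0],"rotation":[0,0,0]},{"dp":[0,0,0],"rotation":[0,0,0]}]}}

```text
t: 39.15
eef_pos: [0.3904, -0.3154, 0.2025]
ee_rot: [-1.575, -0.007, 0.01]
force: [0.9, -0.0, -0.7]
width: 0.0003
```

```bash
python3 -c "
from h import *
f,im=jars();cv2.imwrite('pics/t14.png',im);st()
hsv=cv2.cvtColor(im,cv2.COLOR_BGR2HSV)
P=cloud(f);z=P[:,:,2]
m=(z>.049)&(z<.066);m[:150]=0;m[310:]=0;m[:,:395]=0;m[:,515:]=0
S=hsv[:,:,1]; m&=S<80
Q=P[m][:,:2]*1000; print('rim',cv2.minAreaRect(Q.astype(np.float32)), np.percentile(Q,[2,98],axis=0))
f=arm.grab_frame('scene');cv2.imwrite('pics/s14.png',f['pixels'][:,:,::-1])
"
```

```text
jar px [224. 277.] xy 472.4 300.5 r 23.6
jar px [454. 234.] xy 568.9 -294.8 r 21.9
jar px [246. 229.] xy 595.0 251.5 r 23.9
jar px [206. 226.] xy 603.8 350.3 r 24.6
jar px [429. 200.] xy 667.4 -237.8 r 25.4
jar px [467. 198.] xy 670.9 -337.4 r 25.4
t 39.2
q [-0.2853  0.0855 -0.4044  0.0032 -1.0727 -1.2758]
eef_pos [ 0.3908 -0.3156  0.2026]
ee_rot [-1.5759 -0.007   0.0112]
force [-0.5156 -0.7153  1.1423]
moment [-0.0527 -0.1389 -0.0073]
width 0.0004
rim ((615.4744873046875, -288.8919982910156), (189.87835693359375, 245.4552459716797), 3.0073599815368652) [[ 535.16074766 -412.15121462]
 [ 711.95251382 -166.60804686]]
```

View pics/t14.png

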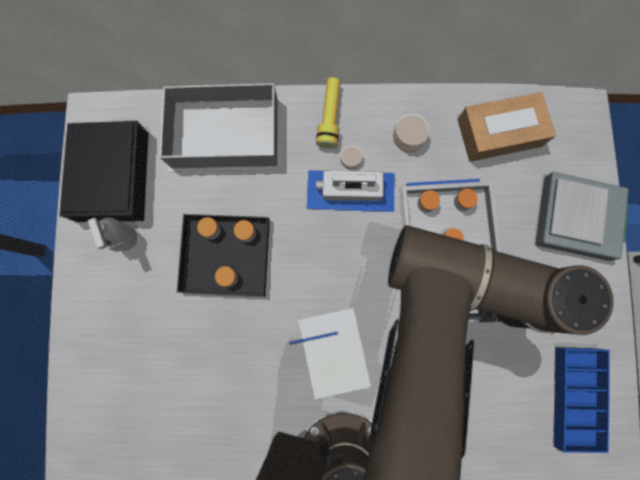

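View pics/s14.png

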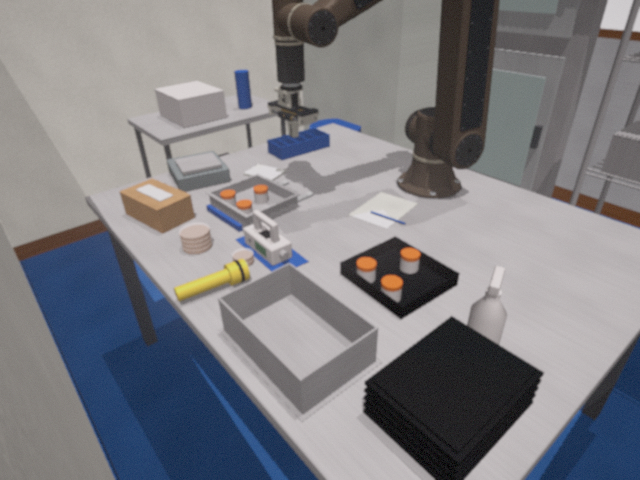

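The rim's far edge has moved from about 620 mm to about 710 mm, which is 90 mm of travel. Everything is upright and the arm is clear, so I'm handing in.

```bash
python3 -c "
from h import *
print(arm.job_done())"
```

```text
the job is handed in; nothing more can be done
None
```

I handed the job in at about 39 s. The air counter is upright on the mat, all six jars are sorted, and the pan is home against its stop. `job_done` gave no verdict, so this rests on my own checks.

- **Jars:** all six were present. Three lifted at about 4–5 N (full) and stand in the pan. Three lifted at about 0.8–1.4 N (empty) and stand in the tray.
- **Last pictures:** the counter and all six jars looked upright, and the dishes, spray bottle and notepad looked where they started. The gripper was shut and clear of everything.
- **Pan:** the rim measured about 90 mm of travel. At the end a 20 N push moved it no further.

These things did not go to plan:
- **First counter lift:** I lifted before the slow jaw had closed. The counter was not disturbed, and the second grip held.
- **Tray placement:** one empty jar was set down firmly, at 32 N.
- **Knocked jar:** one jar was knocked aside during the run, as the task warned. I found it again in the camera image and sorted it as full.
- **Pan nudge:** setting the full jars in the pan shifted it about 3 mm before the push.

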